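# Trace the top of a two-hinged arch with a sprung probe

### The job

Take the tracing probe out of its stand and record the top face of the steel arch with it: set the ball tip on the arch close to the pinned bearing and draw it in one stroke over the crown to the roller bearing, its plunger partly pressed in all the way, neither lifting off nor pushed right home. The gauge rail runs just above the arch, so lean the probe in under it and do not bump it. Then stand the probe back in its stand and let go, leaving the other things on the bench where they are.

Things in the scene. Friction and masses are not known exactly. Their poses are not given: they have to be found in the camera images.
- rig: Two-hinged arch rig, fixed to the bench: an aluminium base profile 60 mm wide (x), 600 mm long (y), 40 mm high, carrying the arch, its two bearings and the gauge rail. Origin: centre of the base's underside, on the bench. Its y axis runs along the span, its z up; its x axis points away from the robot, give or take 0.15 rad.
- arch: Steel arch rib, fixed: 20 mm wide (x), 6 mm thick, bent to a circular arc in the y-z plane. Origin: middle of the top face at the crown, 158 mm above the bench; axes as the rig's. The top face has radius 307.2 mm about point arch_axis. The bearing pins are 200 mm either side along y, 80 mm above the bench; the top is clear to trace up to 30 mm (along y) from each pin: there it is 50 mm below the crown, sloping 34 degrees.
- arch_axis (a point): Centre of curvature of the arch, 307.2 mm straight below the crown (below the bench top); axes as the rig's.
- gauge_rail: Gauge rail of the rig, fixed: a bar 36 mm wide (x), 18 mm high, 580 mm long, straight above the arch along y, its underside 75 mm above the crown (233 mm above the bench), on two 18 mm posts 270 mm either side of the middle. A 57 mm dial gauge is clamped to it 222 mm towards +y, on the +x side (x = 16 to 52 mm), hanging down to 159 mm above the bench. Origin: that of the rig.
- pin_end: Pinned bearing, at one end of the arch (either end): two tall grey cheeks, splayed at the foot and rounded at the top, on a plate bolted to the base. Cheeks are up to 60 mm long (y), 12.5 to 18.5 mm either side of the arch's centre plane, and reach 94 mm above the bench. Origin: on the base's top face (40 mm above the bench), straight below the pin, which is 40 mm above it along x.
- roller_end: Roller bearing, at the other end of the arch: a low grey carriage with square cheeks on two steel rollers 17 mm thick lying on a flat plate 100 mm long (y). It reaches 93 mm above the bench. Origin: on the base's top face (40 mm above the bench), straight below the pin, which is 40 mm above it along x.
- probe: Tracing probe, loose, 155 mm long, 0.13 kg, round about z, which points from tip to tail (up in the stand). Origin: centre of the underside of its black flange (36 mm across, 6 mm thick), which rests on the stand. Above, a grey grip 18 mm across from z = 6 to 72 mm, then a cap to 80 mm. Below, a nose 16 mm across to -30 mm, tapering to 9 mm at -45 mm, then the 5 mm plunger with a 6 mm ball.
- tip (a point): Centre of the probe's white ball tip (radius 3 mm), 72 mm below the probe's origin when the plunger is out; moves with the plunger. Axes as the probe's.
- plunger (a joint): How far the sprung plunger is pushed into the probe along its axis, m: 0 fully out, 0.010 fully home. Pushing needs about 0.9 N to begin and 2.4 N when home.
- stand: Probe stand, fixed to the bench: a dark steel block 60 by 60 mm, 90 mm high, on a foot 84 by 84 mm, with a 26 mm wide bore, 83 mm deep, in the middle of its top. Origin: centre of its underside.
- stand_top (a point): Centre of the stand's bore at its top face, 90 mm above the bench; the probe's origin rests here.
- masses: Bystander, loose: a stack of brass slotted masses on a hanger, 52 mm across, 117 mm high with its hook, 0.7 kg. Origin: centre of its underside.
- dial_gauge: Bystander, loose: a dial gauge lying on its back, 57 mm across, 23 mm thick, its stem along its -y. Origin: centre of its back.
- beam: Bystander, loose: a wooden test beam 25 mm wide, 18 mm high and 160 mm long (y), lying flat. Origin: centre of its underside.
Things that resemble listed ones, but are neither listed nor needed, are in the scene too. There is more than one size of the stand; the job needs the middle-sized. Leave any purple look-alike of the probe alone.

How it is judged:
By the outcome, as a careful person would: the job done as asked, in the order asked, and still so for the second after the job is handed in, with the robot touching nothing.
It also fails if it takes over 72 s, if anything falls off the work surface, if the arm or the gripper's body presses on something with over 40 N, if the wrist force passes 120 N, or if a joint passes its speed limit or range.

### The arm

A 6-joint arm with a two-finger parallel gripper is mounted at the origin on the work surface. World frame = base frame: x ahead of the robot, y to its left, z up, the work surface at z = 0. Lengths are in m, angles in degrees, forces in N, time in s.
With the tool pointing down it reaches from about 0.25 to 0.725 m from the base axis. Payload 4 kg.
Tool frame: the origin (TCP) lies midway between the tips of the shut fingers; the grasp point (between the pads) lies 19 mm behind it; z points along the fingers, y is the direction in which the jaws open and shut (so a half turn about z gives the same grasp; the last joint's range is limited). The gripper opens to 85 mm and grips with 20 to 120 N. Pads are 22 mm wide; open, the fingers measure 114 mm over their backs; the gripper's body (76 mm by 85 mm) begins 54 mm behind the grasp point. The pads swing forward as they close: fully open they stand 13 mm farther back than shut.
Start: joints at [-71.391, 13.785, 0.286, 76.501, 0, 90], TCP at [0.16, -0.474, 0.231] pointing down, gripper open.
Joint ranges: [-155.79, 155.79], [-60.16, 107.12], [-62.33, 73.08], [-114, 123.19], [-81.49, 82.49], [-180, 180]. Speed limits (degrees/s): [159.86, 159.86, 180, 180, 180, 180].

### API

Orientations are given as a 3x3 rotation matrix whose columns are the frame's x, y, z axes.
In Python, from bench import env, cams gives the robot as it stands.
- The arm moves only by the tool send_rows, never from a script. Its argument "increments" is a list of rows, each a list of 4 numbers: the shift along the tool's x, y, z in cm, then the turn about the tool's z in rad. In form: [[x, y, z, roll], ...]. A call has 1 to 12 rows; each row shifts and turns the commanded pose from where the row before left it, along the tool's axes as they then stand; what a row does not reach is not made up. A row lasts 1/12 s, in which the tool goes at most 41.7 mm and 7.16 degrees, less where a joint would pass 70% of its speed; a pose out of reach is approached as far as the arm can. A call is refused whole if a number of a shift passes 4.17 or a number of a turn 0.125, either way. A call with a gripper value outside its range is refused whole. "fingers" is the opening in per cent of the stroke, from 0 (shut) to 100 (fully open), set as the call begins (left out, the last holds). The fingers move at their own pace and stop on an object; "newtons" is the grip in N (left out, the last holds). Time passes only in rows, so rows that do not move let the fingers close. It gives the time, the measured TCP pose, the force and the opening at its end, in the units of the state.
- env.get_obs(): the state, without advancing time (a new reading comes with each control period).
- cams.grab_frame(name): name is "side" or "top"; returns the picture (420x560x3 uint8, red, green, blue); there is no depth.
- cams.camera_model(name): a dict with "mtx" (3x3 intrinsics, pixels), "R" (3x3) and "t" (3): a world point X has camera coordinates R X + t. Camera axes: x right, y down, z forward; pixel columns grow to the right and rows downward; lengths in m; the calibration is good to about 2 mm. A picture is of the moment at which its call begins. camera_model takes no time and is no camera call.
- env.finish_job(): hands the job in, once; it reports no verdict.
The state is a dict: "time_s": time; "qpos": joint angles; "joint_velocities": joint speeds; "effort": joint torques, N m; "tool_pos": TCP position; "eef_rot": TCP orientation; "wrist_force": force on the tool from outside, world axes, zero at the start; "torque": the same for the moment, N m; "opening": opening from 0.0 (shut) to 1.0 (fully open).
Only numpy, scipy, OpenCV 4.12 (cv2) and the standard library are available. Lean on these libraries where they do the work, as an engineer would, in place of code of your own. Each camera call takes 0.05 s, during which the arm holds its last target.

## Working session

There is one attempt and no reset: what is moved stays moved. The work goes in short steps, Python scripts to look and compute and a tool call to move; the robot and the scene stay as the last step left them, time stands still between calls to the robot, and variables do not carry over. Pictures are saved under pics/ and viewed, and the job is handed in when it is done.

Besides the shell and the picture viewer there is one more tool, called after ">>>" by a JSON object that holds its "api" and its "payload". send_rows: Moves the arm, as the interface text tells. Its arguments: {"type":"object","properties":{"increments":{"type":"array"},"fingers":{"type":"number"},"newtons":{"type":"number"}},"required":["increments"]}

```bash
ls; mkdir -p pics; cat > h.py <<'E'
import numpy as np, cv2
from bench import env, cams
def snap(n,f):
    im=cams.grab_frame(n); cv2.imwrite('pics/'+f,im[:,:,::-1]); return im
def proj(n,X):
    m=cams.camera_model(n); c=np.array(m['R'])@np.array(X,float)+np.array(m['t']); p=np.array(m['mtx'])@c; return p[:2]/p[2]
def ray(n,uv):
    m=cams.camera_model(n);R=np.array(m['R']);t=np.array(m['t'])
    d=R.T@np.linalg.inv(np.array(m['mtx']))@np.array([uv[0],uv[1],1.]);return -R.T@t,d/np.linalg.norm(d)
def onz(n,uv,z):
    o,d=ray(n,uv);return o+d*(z-o[2])/d[2]
def tri(a,ua,b,ub):
    o1,d1=ray(a,ua);o2,d2=ray(b,ub)
    s=np.linalg.lstsq(np.c_[d1,-d2],o2-o1,rcond=None)[0];p=o1+s[0]*d1;q=o2+s[1]*d2
    return (p+q)/2,np.linalg.norm(p-q)
E
python3 - <<'E'
from h import *
np.set_printoptions(precision=4,suppress=True)
for n in('side','top'):
    im=snap(n,n+'0.png');o,d=ray(n,(280,210));print(n,im.shape,o,d)
print(env.get_obs())
E
```

```text
pics
side (420, 560, 3) [0.8014 0.5309 0.8262] [-0.3486 -0.5374 -0.7679]
top (420, 560, 3) [ 0.2584 -0.0092  1.0692] [ 0.1601 -0.0023 -0.9871]
{'time_s': 0.1, 'qpos': array([-71.3913,  13.8271,   0.2215,  76.5036,   0.0015,  90.0007]), 'joint_velocities': array([ 0.0472, -0.1331,  0.1342,  0.0238,  0.0004, -0.0039]), 'effort': array([ -0.    , -37.3138,  25.301 ,   0.0109,  -0.    ,  -0.    ]), 'tool_pos': array([ 0.1594, -0.4733,  0.2305]), 'eef_rot': array([[ 0.9477,  0.3191, -0.0006],
       [ 0.3191, -0.9477,  0.0018],
       [ 0.    , -0.0019, -1.    ]]), 'wrist_force': array([-0.2602,  0.4691,  0.2455]), 'torque': array([-0.0172, -0.0219,  0.0213]), 'opening': 1.002976038301085}
```

View pics/side0.png

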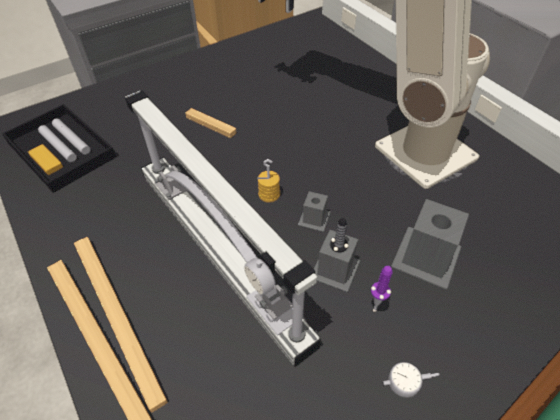

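View pics/top0.png

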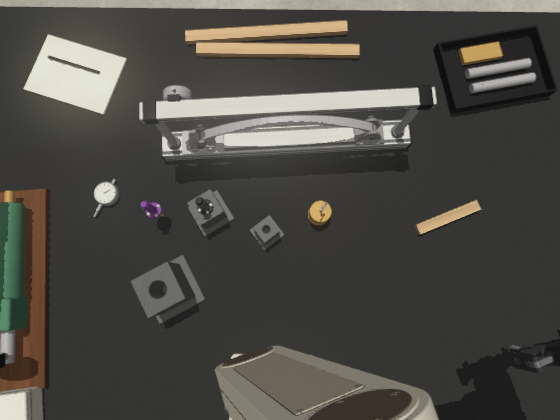

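Top view: three stands, small (266,230), middle (207,208, holding a grey and black probe) and large (165,288). A purple look-alike stands at (152,208). The middle stand and the grey probe fit the description; I'll confirm with a crop.

```bash
python3 - <<'E'
import cv2,numpy as np
a=cv2.imread('pics/top0.png');b=cv2.imread('pics/side0.png')
c=cv2.resize(a[175:245,120:260],None,fx=5.6,fy=5.6,interpolation=cv2.INTER_CUBIC);cv2.imwrite('pics/c1.png',c)
c=cv2.resize(b[180:300,280:440],None,fx=4.9,fy=4.9,interpolation=cv2.INTER_CUBIC);cv2.imwrite('pics/c2.png',c)
c=cv2.resize(a[75:175,130:290],None,fx=5,fy=5,interpolation=cv2.INTER_CUBIC);cv2.imwrite('pics/c3.png',c)
c=cv2.resize(a[75:175,280:440],None,fx=5,fy=5,interpolation=cv2.INTER_CUBIC);cv2.imwrite('pics/c4.png',c)
c=cv2.resize(b[80:370,120:330],None,fx=2.06,fy=2.06,interpolation=cv2.INTER_CUBIC);cv2.imwrite('pics/c5.png',c)
E
```

```text
(no output)
```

View pics/c1.png

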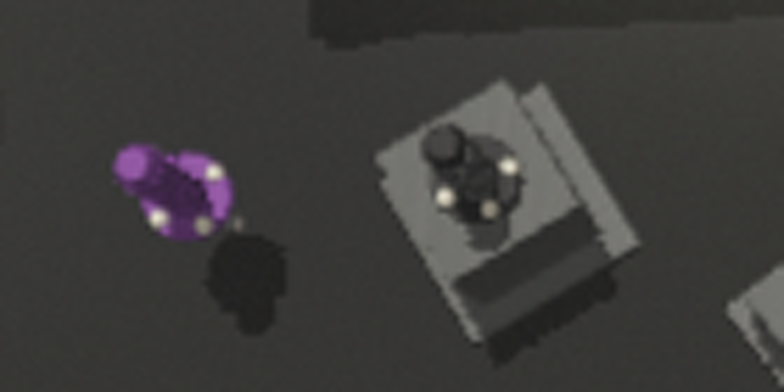

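View pics/c2.png

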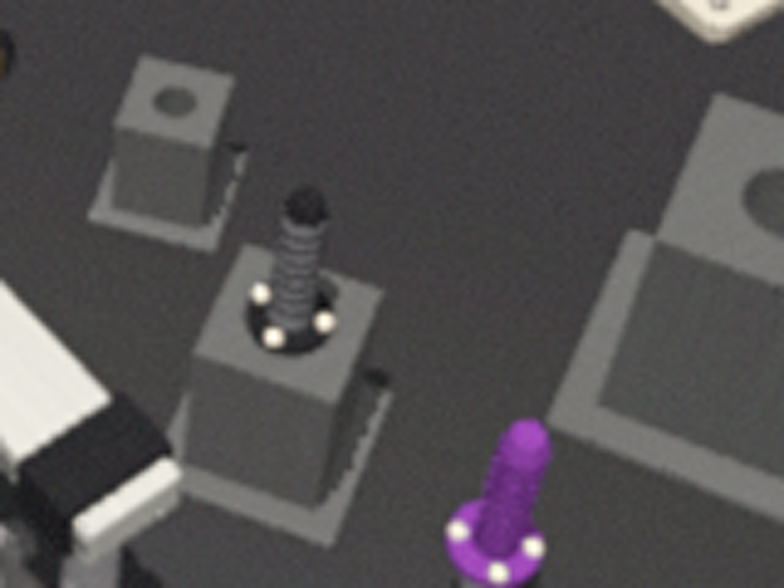

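View pics/c3.png

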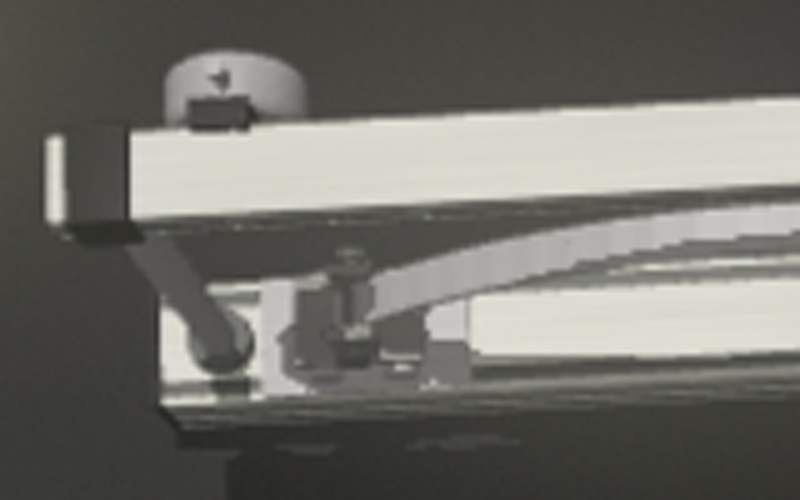

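View pics/c4.png

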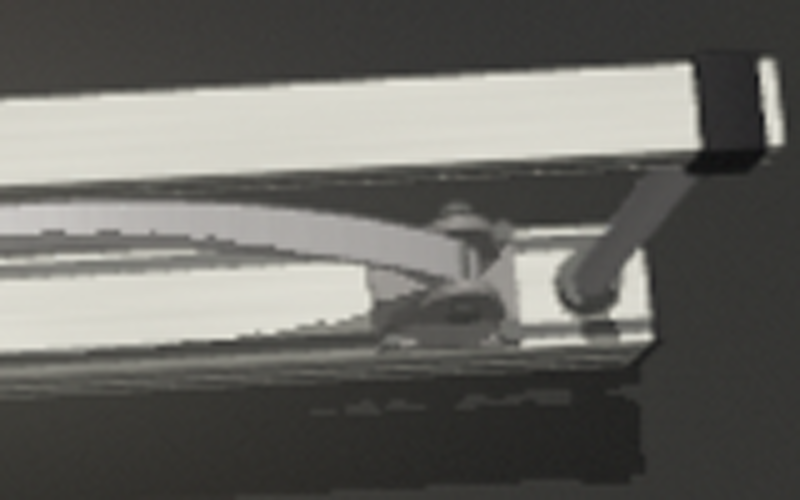

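View pics/c5.png

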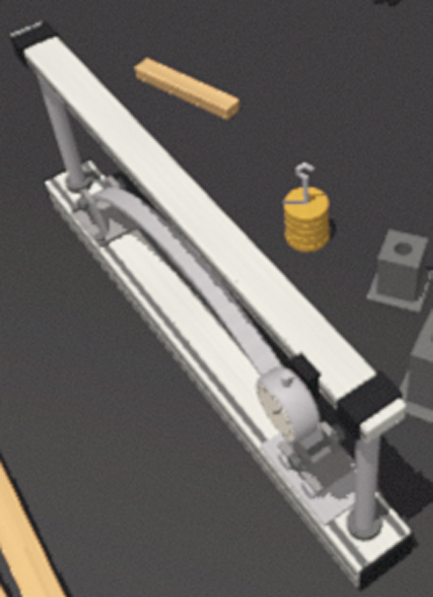

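Crops confirm the middle stand at top (207,208) and the black probe with a grey grip inside it. The rounded, splayed cheeks at the -y end (top ~(372,135)) are the pinned bearing. The square carriage on a plate at the +y end (~(200,138)) is the roller. So the stroke runs from -y to +y.

```bash
python3 - <<'E'
from h import *
np.set_printoptions(precision=4,suppress=True)
a=cv2.imread('pics/top0.png');b=cv2.imread('pics/side0.png')
# rail corners (by eye) in top
P={k:onz('top',v,.251) for k,v in dict(LT=(139.4,102),LB=(140,119.4),RT=(435.6,87),RB=(436.4,104)).items()}
for k,v in P.items(): print(k,v)
print('len',np.linalg.norm(P['LT']-P['RT']),np.linalg.norm(P['LT']-P['LB']))
# rail line-fit in bright columns
g=a.min(2)
U,Lo=[],[]
for c in range(170,410,4):
    col=g[70:140,c].astype(int); w=np.where(col>140)[0]
    if len(w)==0: continue
    # first run
    r0=w[0]; r1=r0
    while r1+1<len(col) and col[r1+1]>140: r1+=1
    U.append((c+.0,70+r0-.5)); Lo.append((c+.0,70+r1+.5))
for nm,E in(('far',U),('near',Lo)):
    W=np.array([onz('top',e,.251) for e in E])
    k=np.polyfit(W[:,1],W[:,0],1); r=W[:,0]-np.polyval(k,W[:,1]);ok=abs(r)<.003
    k=np.polyfit(W[ok,1],W[ok,0],1);print(nm,k,'yaw',-np.arctan(k[0]),r.std(),ok.sum(),'x at y=0,',k[1])
# side corners check
s=lambda x,y:(120+x/2.06,80+y/2.06)
for q in((10,35),(38,22),(347,432),(405,408)): print('side rail',q,onz('side',s(*q),.251))
# base corners z=.04 by eye
t=lambda x,y,o:(o+x/5,75+y/5)
for q in((161,400,130),(160,292,130),(655,340,280),(640,228,280)): print('base',onz('top',t(*q),.04))
for q in((362,568),(412,536),(45,182),(88,162)): print('side base',onz('side',s(*q),.04))
# flange balls/white dots: probe
def dots(im,x0,y0,x1,y1,th):
    m=(im[y0:y1,x0:x1].min(2)>th).astype(np.uint8);n,l,st,ce=cv2.connectedComponentsWithStats(m)
    return [(ce[i]+[x0,y0],st[i,4]) for i in range(1,n)]
print(dots(a,190,190,225,225,110));print(dots(b,325,225,355,260,120))
E
```

```text
LT [0.6014 0.2669 0.251 ]
LB [0.5656 0.2633 0.251 ]
RT [ 0.6398 -0.3132  0.251 ]
RB [ 0.6045 -0.313   0.251 ]
len 0.5813124624813769 0.03592832879409093
far [-0.0649  0.6201] yaw 0.0648070415156069 0.006692277541183813 31 x at y=0, 0.6201324456458435
near [-0.0636  0.5846] yaw 0.06353667607916265 0.011579798489146358 19 x at y=0, 0.5846495147601485
side rail (10, 35) [ 0.6403 -0.3094  0.251 ]
side rail (38, 22) [ 0.6081 -0.3142  0.251 ]
side rail (347, 432) [0.6127 0.2598 0.251 ]
side rail (405, 408) [0.5674 0.2666 0.251 ]
base [0.5555 0.2738 0.04  ]
base [0.6098 0.2775 0.04  ]
base [ 0.5934 -0.3254  0.04  ]
base [ 0.6501 -0.3203  0.04  ]
side base [0.6076 0.278  0.04  ]
side base [0.5542 0.2785 0.04  ]
side base [ 0.6527 -0.3189  0.04  ]
side base [ 0.5959 -0.322   0.04  ]
[(array([212.6405, 201.8105]), np.int32(153)), (array([219.4918, 198.8852]), np.int32(61)), (array([193.2817, 207.4507]), np.int32(71)), (array([210.5, 204. ]), np.int32(8)), (array([198.875, 209.875]), np.int32(8)), (array([207. , 211.5]), np.int32(2)), (array([200. , 217.5]), np.int32(2)), (array([197.6667, 222.    ]), np.int32(3)), (array([203.5, 220.5]), np.int32(4))]
[(array([330., 234.]), np.int32(3)), (array([333., 233.]), np.int32(1)), (array([328., 236.]), np.int32(1)), (array([327., 238.]), np.int32(1)), (array([332.5882, 239.1176]), np.int32(17)), (array([350., 239.]), np.int32(1)), (array([326., 241.]), np.int32(1)), (array([328., 241.]), np.int32(1)), (array([346.0714, 245.3571]), np.int32(14)), (array([325.8, 247.6]), np.int32(5)), (array([328., 246.]), np.int32(1)), (array([335.5   , 248.2857]), np.int32(14)), (array([329., 250.]), np.int32(1)), (array([344.6857, 253.1429]), np.int32(35)), (array([327., 251.]), np.int32(1)), (array([346., 256.]), np.int32(1)), (array([342., 258.]), np.int32(1)), (array([347.1111, 258.2222]), np.int32(9))]
```

```bash
python3 - <<'E'
from h import *
np.set_printoptions(precision=4,suppress=True)
t=lambda x,y:(120+x/5.6-.4,175+y/5.6-.4)
s=lambda x,y:(280+x/4.9-.4,180+y/4.9-.4)
C=[onz('top',t(*q),.09) for q in((505,80),(377,157),(455,280),(580,207))];print('stand top corners\n',np.array(C),np.mean(C,0))
print([np.linalg.norm(C[i]-C[(i+1)%4]) for i in range(4)])
D=[onz('side',s(*q),.09) for q in((245,247),(383,291),(333,402),(194,352))];print('side',np.array(D),np.mean(D,0))
print('flange',onz('top',t(477,180),.096),'cap',onz('top',t(444,145),.17))
print('side flange',onz('side',s(292,310),.096),'cap',onz('side',s(306,207),.168))
p,e=tri('top',t(444,145),'side',s(306,207));print('cap tri',p,e)
E
```

```text
stand top corners
 [[0.4633 0.1478 0.09  ]
 [0.4311 0.1979 0.09  ]
 [0.3818 0.1644 0.09  ]
 [0.4119 0.1157 0.09  ]] [0.422  0.1564 0.09  ]
[np.float64(0.05957179568432294), np.float64(0.05954670328489721), np.float64(0.05721253600776264), np.float64(0.060600038008023535)]
side [[0.4126 0.1161 0.09  ]
 [0.3796 0.1654 0.09  ]
 [0.4306 0.1962 0.09  ]
 [0.4618 0.1467 0.09  ]] [0.4211 0.1561 0.09  ]
flange [0.4213 0.1563 0.096 ] cap [0.4218 0.1565 0.17  ]
side flange [0.4195 0.1553 0.096 ] cap [0.4232 0.1577 0.168 ]
cap tri [0.4224 0.157  0.1667] 0.00011303135057654239
```

>>> {"api": "send_rows", "payload": {"increments": [[0, 0, 0, 0.087], [0, 0, 0, 0.087], [0, 0, 0, 0.087], [0.8, -1.7, 0, 0], [1.6, -3.4, 0, 0], [1.7, -3.4, 0, 0], [1.7, -3.4, 0, 0], [1.7, -3.4, 0, 0], [1.7, -3.4, 0, 0], [1.7, -3.4, 0, 0], [1.7, -3.4, 0, 0], [1.7, -3.4, 0, 0]], "fingers": 50}}

```text
time_s: 1.1
tool_pos: [0.2838, -0.1745, 0.2311]
eef_rot: [[0.998, 0.063, 0.0], [0.063, -0.998, 0.0], [0.0, -0.0, -1.0]]
wrist_force: [1.0, -0.2, 0.2]
opening: 0.5
```

>>> {"api": "send_rows", "payload": {"increments": [[1.6, -3.4, 0, 0], [1.6, -3.4, 0, 0], [1.6, -3.4, 0, 0], [1.6, -3.4, 0, 0], [1.6, -3.4, 0, 0], [1.6, -3.4, 0, 0], [1.6, -3.4, 0, 0], [1.6, -3.4, 0, 0], [1.6, -3.4, 0, 0], [1.4, -1.8, 0, 0], [0, 0, 1, 0], [0, 0, 0, 0]]}}

```text
time_s: 2.1
tool_pos: [0.4245, 0.0836, 0.2226]
eef_rot: [[0.988, 0.151, -0.013], [0.152, -0.987, 0.06], [-0.004, -0.062, -0.998]]
wrist_force: [-0.2, 0.3, -0.7]
opening: 0.498
```

```bash
python3 - <<'E'
from h import *
a=snap('top','t1.png');b=snap('side','s1.png')
o=env.get_obs();print(o['tool_pos'],o['qpos'],o['wrist_force'])
cv2.imwrite('pics/c6.png',cv2.resize(np.hstack([a[130:290,120:280],b[140:300,270:430]])[:,:,::-1],None,fx=2.5,fy=2.5,interpolation=cv2.INTER_CUBIC))
E
```

```text
[0.42417586 0.08314242 0.22382035] [  8.61043497   6.4425928   -9.94360964  73.79347782   3.53242422
 179.94252905] [-0.24585549  0.55674069 -0.31512797]
```

View pics/c6.png

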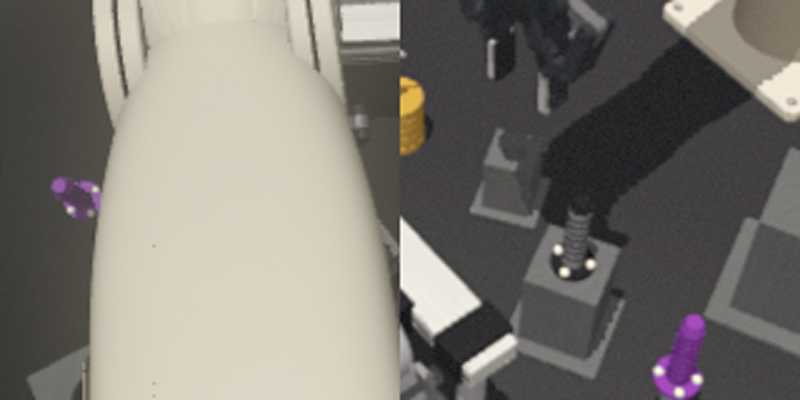

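J6 has reached its limit. I'll turn the tool the other way by a half turn, which gives the same grasp.

>>> {"api": "send_rows", "payload": {"increments": [[0, 0, 0, -0.12], [0, 0, 0, -0.12], [0, 0, 0, -0.12], [0, 0, 0, -0.12], [0, 0, 0, -0.12], [0, 0, 0, -0.12], [0, 0, 0, -0.12], [0, 0, 0, -0.12], [0, 0, 0, -0.12], [0, 0, 0, -0.12], [0, 0, 0, -0.12], [0, 0, 0, -0.12]]}}

```text
time_s: 3.2
tool_pos: [0.4246, 0.0828, 0.225]
eef_rot: [[-0.025, 1.0, -0.009], [0.998, 0.026, 0.061], [0.061, -0.008, -0.998]]
wrist_force: [-0.6, 0.3, 0.2]
opening: 0.502
```

>>> {"api": "send_rows", "payload": {"increments": [[0, 0, 0, -0.125], [0, 0, 0, -0.125], [0, 0, 0, -0.125], [0, 0, 0, -0.125], [0, 0, 0, -0.125], [0, 0, 0, -0.125], [0, 0, 0, -0.125], [0, 0, 0, -0.125], [0, 0, 0, -0.125], [0, 0, 0, -0.125], [0, 0, 0, -0.125], [0, 0, 0, -0.125]]}}

```text
time_s: 4.2
tool_pos: [0.4246, 0.0828, 0.225]
eef_rot: [[-0.999, 0.045, -0.01], [0.045, 0.997, 0.061], [0.012, 0.06, -0.998]]
wrist_force: [-1.2, -0.5, 0.6]
opening: 0.503
```

```bash
cat >> h.py <<'E'
np.set_printoptions(precision=4,suppress=True)
YAW=0.065
RIG=np.array([.6025,-.0228,0]); RX=np.array([np.cos(YAW),np.sin(YAW),0]); RY=np.array([-np.sin(YAW),np.cos(YAW),0])
STAND=np.array([.4218,.1565,.09])
def todo(target):
    o=env.get_obs();R=np.array(o['eef_rot']);d=R.T@(np.array(target)-o['tool_pos'])*100
    print('t',o['time_s'],'tcp',o['tool_pos'],'z',R[:,2],'F',o['wrist_force'],'open',o['opening'],'J6',o['qpos'][5]);print('yaw of y axis vs RY deg',np.degrees(np.arcsin(np.cross(RY,-R[:,1] if R[:,1]@RY<0 else R[:,1])[2])))
    print('move cm (tool axes):',d);return R,o
E
python3 - <<'E'
from h import *
R=np.array(env.get_obs()['eef_rot']);z=R[:,2]
todo(STAND+[0,0,.05]+.019*z); print(R)
E
```

```text
t 4.2 tcp [0.4246 0.0828 0.225 ] z [-0.0095  0.0609 -0.9981] F [-1.1554 -0.4925  0.551 ] open 0.5033530634809048 J6 11.138074908726018
yaw of y axis vs RY deg -6.3133662170744484
move cm (tool axes): [ 0.5084  6.8189 10.8341]
[[-0.9989  0.0453 -0.0095]
 [ 0.0446  0.9971  0.0609]
 [ 0.0122  0.0604 -0.9981]]
```

>>> {"api": "send_rows", "payload": {"increments": [[0, 0, 0, -0.11], [-0.2, 2.3, 0, 0], [0, 2.3, 0.3, 0], [0, 2.3, 0.3, 0], [0, 0, 0, 0], [0, 0, 0, 0]]}}

```text
time_s: 4.7
tool_pos: [0.4224, 0.1528, 0.223]
eef_rot: [[-0.998, -0.061, -0.01], [-0.061, 0.996, 0.061], [0.006, 0.061, -0.998]]
wrist_force: [-0.2, -0.1, 0.2]
opening: 0.496
```

```bash
python3 - <<'E'
from h import *
R=np.array(env.get_obs()['eef_rot']);z=R[:,2]
todo(STAND+[0,0,.05]+.019*z); print(R)
a=snap('side','s2.png');cv2.imwrite('pics/c7.png',cv2.resize(a[100:300,250:450,::-1],None,fx=3,fy=3,interpolation=cv2.INTER_CUBIC))
E
```

```text
t 4.7 tcp [0.4224 0.1528 0.223 ] z [-0.0099  0.0606 -0.9981] F [-0.1844 -0.1448  0.1731] open 0.4961132595926854 J6 14.040275217861046
yaw of y axis vs RY deg -0.22478551464449426
move cm (tool axes): [-0.0112 -0.1344 10.2069]
[[-0.9981 -0.0609 -0.0099]
 [-0.0614  0.9963  0.0606]
 [ 0.0062  0.061  -0.9981]]
```

View pics/c7.png

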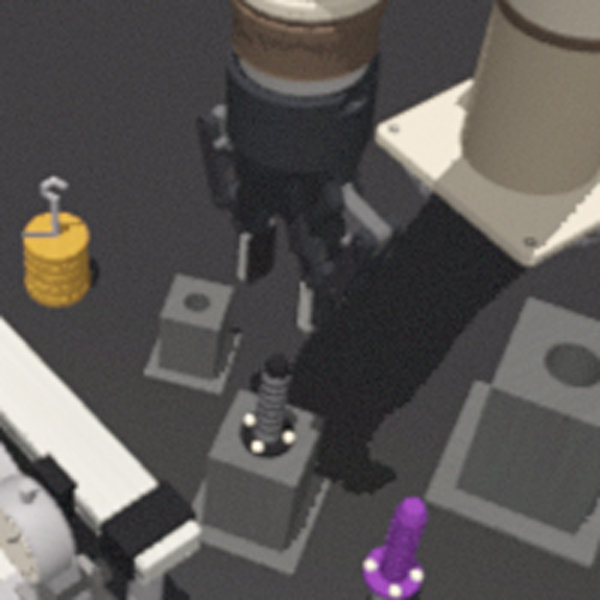

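The open fingers hang above the probe, whose cap is at crop (275,365). Descending to the grip.

>>> {"api": "send_rows", "payload": {"increments": [[0, -0.1, 2, 0], [0, 0, 2.2, 0], [0, 0, 2.2, 0], [0, 0, 2, 0], [0, 0, 1.8, 0], [0, 0, 0, 0], [0, 0, 0, 0]]}}

```text
time_s: 5.33
tool_pos: [0.4213, 0.1566, 0.1206]
eef_rot: [[-0.998, -0.058, -0.012], [-0.058, 0.996, 0.06], [0.008, 0.061, -0.998]]
wrist_force: [-0.2, -0.7, 0.4]
opening: 0.498
```

```bash
python3 - <<'E'
from h import *
R=np.array(env.get_obs()['eef_rot']);z=R[:,2]
todo(STAND+[0,0,.05]+.019*z)
a=snap('side','s3.png');cv2.imwrite('pics/c8.png',cv2.resize(a[150:300,270:420,::-1],None,fx=4,fy=4,interpolation=cv2.INTER_CUBIC))
E
```

```text
t 5.3333 tcp [0.4213 0.1566 0.1206] z [-0.0119  0.06   -0.9981] F [-0.1776 -0.6555  0.3909] open 0.4976414041721306 J6 14.722171711899756
yaw of y axis vs RY deg -0.40672082097389095
move cm (tool axes): [-0.037   0.1054 -0.0415]
```

View pics/c8.png

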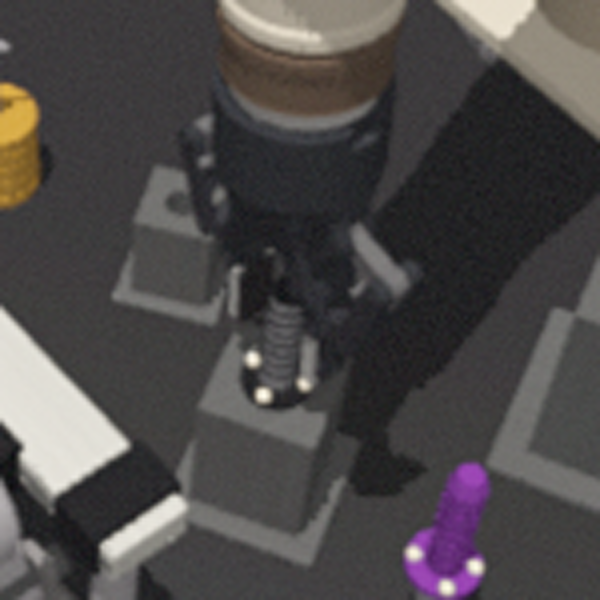

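>>> {"api": "send_rows", "payload": {"increments": [[0, 0.1, 0, 0], [0, 0, 0, 0], [0, 0, 0, 0], [0, 0, 0, 0], [0, 0, 0, 0], [0, 0, 0, 0], [0, 0, 0, 0]], "fingers": 0, "newtons": 30}}

```text
time_s: 5.97
tool_pos: [0.4234, 0.1581, 0.1227]
eef_rot: [[-0.998, -0.059, -0.006], [-0.059, 0.996, 0.06], [0.002, 0.06, -0.998]]
wrist_force: [0.3, -3.1, 5.2]
opening: 0.202
```

>>> {"api": "send_rows", "payload": {"increments": [[0, 0, -0.8, 0], [0, 0, -1.2, 0], [0, 0, -1.2, 0], [0, 0, -1.0, 0], [0, 0, 0, 0], [0, 0, 0, 0]]}}

```text
time_s: 6.47
tool_pos: [0.4229, 0.1564, 0.1638]
eef_rot: [[-0.998, -0.059, -0.008], [-0.06, 0.996, 0.062], [0.004, 0.062, -0.998]]
wrist_force: [0.2, -0.5, -1.2]
opening: 0.201
```

```bash
python3 - <<'E'
from h import *
R=np.array(env.get_obs()['eef_rot']);z=R[:,2]
todo(STAND+[0,0,.05]+.019*z)
a=snap('side','s4.png');cv2.imwrite('pics/c9.png',cv2.resize(a[150:300,270:420,::-1],None,fx=4,fy=4,interpolation=cv2.INTER_CUBIC))
E
```

```text
t 6.4667 tcp [0.4229 0.1564 0.1638] z [-0.0079  0.0618 -0.9981] F [ 0.2404 -0.4895 -1.1531] open 0.20141073337074208 J6 14.538159060041881
yaw of y axis vs RY deg -0.3112023939503538
move cm (tool axes): [ 0.0996 -0.1352  4.272 ]
```

View pics/c9.png

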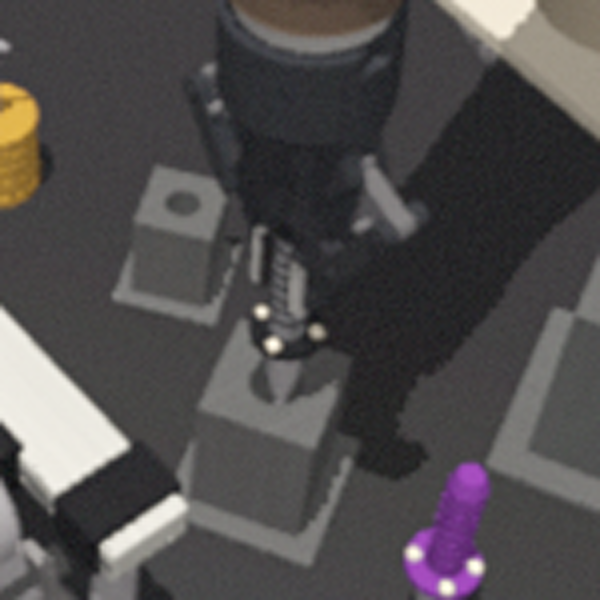

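Lifted 42 mm, with the nose still in the bore. Next I'll pivot the probe in the pads against the bore rim: light grip, sideways along tool +x, towards the robot.

>>> {"api": "send_rows", "payload": {"increments": [[0.5, 0, 0, 0], [0.3, 0, 0, 0], [0.5, 0, 0, 0], [0.5, 0, 0, 0], [0.6, 0, 0.05, 0], [0.8, 0, 0.15, 0], [0.8, 0, 0.2, 0], [0, 0, 0, 0], [0, 0, 0, 0]], "newtons": 20}}

```text
time_s: 7.27
tool_pos: [0.381, 0.154, 0.159]
eef_rot: [[-0.998, -0.06, -0.011], [-0.06, 0.996, 0.061], [0.008, 0.062, -0.998]]
wrist_force: [1.2, -0.6, 0.1]
opening: 0.201
```

```bash
python3 - <<'E'
from h import *
R=np.array(env.get_obs()['eef_rot']);z=R[:,2]
todo(STAND+[0,0,.05]+.019*z)
a=snap('side','s5.png');b=snap('top','t5.png');cv2.imwrite('pics/c10.png',cv2.resize(np.hstack([a[150:300,270:420],b[140:290,140:290]])[:,:,::-1],None,fx=2.6,fy=2.6,interpolation=cv2.INTER_CUBIC))
E
```

```text
t 7.2667 tcp [0.381 0.154 0.159] z [-0.0114  0.0613 -0.9981] F [ 1.1677 -0.5711  0.0527] open 0.20053598037604944 J6 15.986058128919938
yaw of y axis vs RY deg -0.3000026464755786
move cm (tool axes): [-4.1004 -0.116   3.7635]
```

View pics/c10.png

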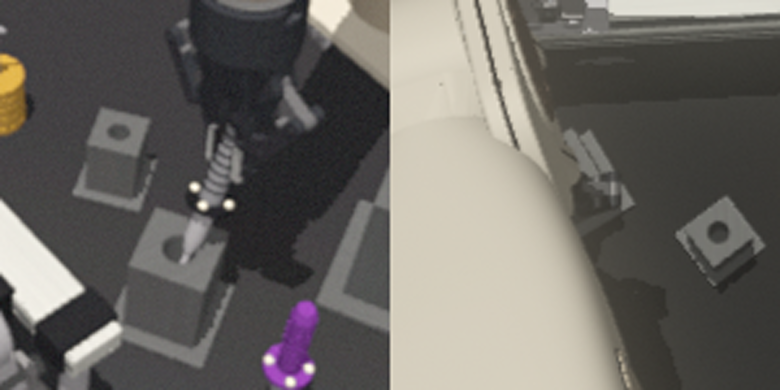

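The probe pivots as intended: it leans about 20 degrees, with the nose on the rim at crop (190,255). Continuing to about 38 degrees.

>>> {"api": "send_rows", "payload": {"increments": [[0.6, 0, 0.2, 0], [0.6, 0, 0.25, 0], [0.6, 0, 0.3, 0], [0.6, 0, 0.3, 0], [0.4, 0, 0.15, 0], [0, 0, 0, 0], [0, 0, 0, 0]]}}

```text
time_s: 7.95
tool_pos: [0.3532, 0.1528, 0.1471]
eef_rot: [[-0.998, -0.059, -0.011], [-0.06, 0.996, 0.06], [0.008, 0.061, -0.998]]
wrist_force: [0.2, -1.7, 2.2]
opening: 0.201
```

```bash
python3 - <<'E'
from h import *
R=np.array(env.get_obs()['eef_rot']);z=R[:,2]
todo(STAND+[0,0,.05]+.019*z)
a=snap('side','s6.png');cv2.imwrite('pics/c11.png',cv2.resize(a[150:270,280:400,::-1],None,fx=5,fy=5,interpolation=cv2.INTER_CUBIC))
E
```

```text
t 7.95 tcp [0.3532 0.1528 0.1471] z [-0.0115  0.0605 -0.9981] F [ 0.2228 -1.6946  2.1962] open 0.2009992740670556 J6 17.25217335119637
yaw of y axis vs RY deg -0.3129783191586086
move cm (tool axes): [-6.8757 -0.0858  2.5556]
```

View pics/c11.png

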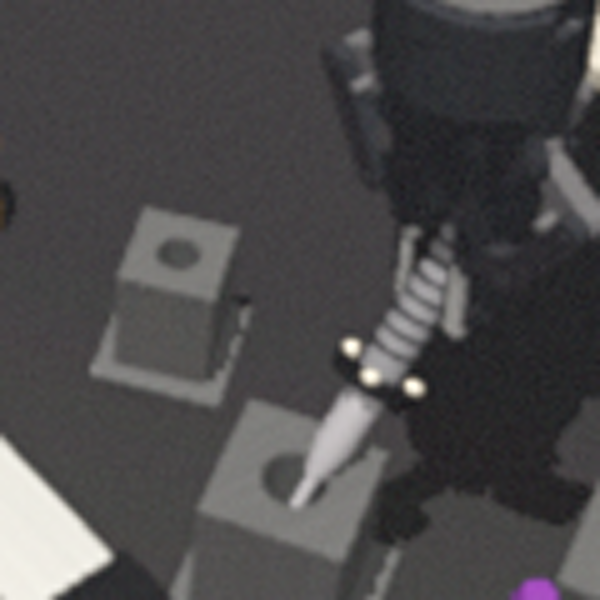

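Lean reached, about 38 degrees. Gripping firmly and lifting out.

>>> {"api": "send_rows", "payload": {"increments": [[0, 0, 0, 0], [0, 0, 0, 0], [0, 0, 0, 0], [0, 0, -1, 0], [0, 0, -2, 0], [0, 0, -2, 0], [0, 0, -2, 0], [0, 0, -2, 0], [0, 0, -1.5, 0], [0, 0, 0, 0], [0, 0, 0, 0], [0, 0, 0, 0]], "newtons": 100}}

```text
time_s: 9.0
tool_pos: [0.3544, 0.1466, 0.2507]
eef_rot: [[-0.998, -0.059, -0.013], [-0.06, 0.996, 0.061], [0.009, 0.061, -0.998]]
wrist_force: [-0.2, -0.9, -2.1]
opening: 0.184
```

```bash
python3 - <<'E'
from h import *
R=np.array(env.get_obs()['eef_rot']);z=R[:,2]
todo([.48,-.19,.26])
a=snap('side','s7.png');b=snap('top','t7.png')
cv2.imwrite('pics/c12.png',cv2.resize(a[130:260,270:400,::-1],None,fx=4.6,fy=4.6,interpolation=cv2.INTER_CUBIC))
cv2.imwrite('pics/t7.png',b[:,:,::-1])
E
```

```text
t 9.0 tcp [0.3544 0.1466 0.2507] z [-0.0125  0.0606 -0.9981] F [-0.1709 -0.9321 -2.1321] open 0.1843747551111803 J6 16.286510150887665
yaw of y axis vs RY deg -0.31681425582712575
move cm (tool axes): [-10.506  -34.2257  -3.1227]
```

View pics/c12.png

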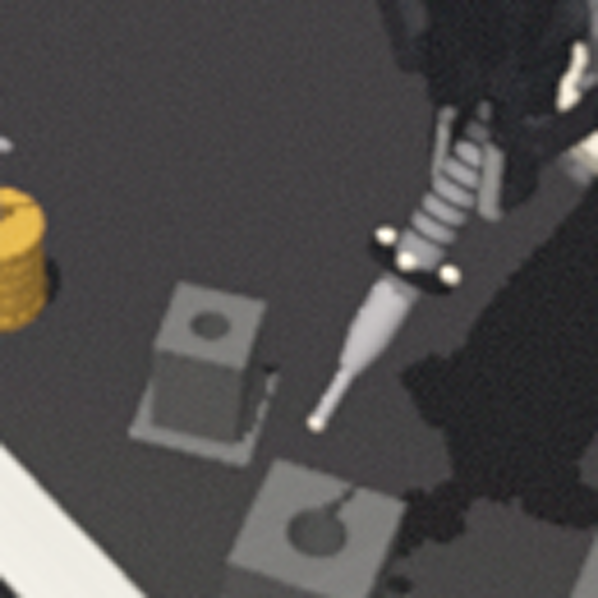

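View pics/t7.png

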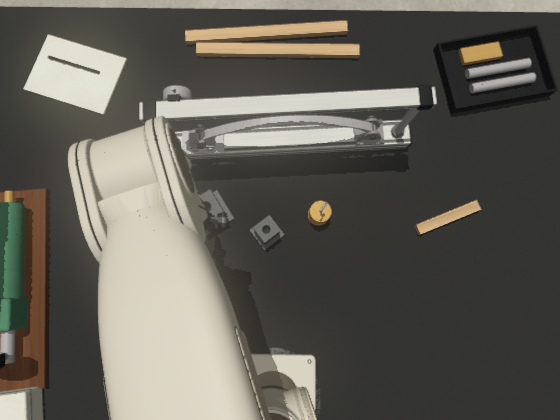

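```bash
cat >> h.py <<'E'
def onplane(n,uv,p,nn):
    o,d=ray(n,uv);return o+d*((p-o)@nn)/(d@nn)
def toolpt(uv):
    o=env.get_obs();R=np.array(o['eef_rot']);T=o['tool_pos']
    return R.T@(onplane('side',uv,T,R[:,1])-T)
E
python3 - <<'E'
from h import *
s=lambda x,y:(270+x/4.6-.4,130+y/4.6-.4)
for k,q in dict(tip=(316,423),taper=(349,366),nosetop=(399,283),flange=(414,258),grip=(462,164)).items():
    print(k,toolpt(s(*q)))
t=toolpt(s(316,423));f=toolpt(s(414,258));d=f-t;print(np.linalg.norm(d),np.degrees(np.arctan2(d[0],-d[2])))
f=toolpt(s(462,164));d=f-t;print(np.linalg.norm(d),np.degrees(np.arctan2(d[0],-d[2])))
E
```

```text
tip [-0.0778 -0.      0.0777]
taper [-0.0619 -0.      0.0551]
nosetop [-0.0383 -0.      0.0239]
flange [-0.0313  0.      0.0147]
grip [-0.0107 -0.     -0.0218]
0.07830579338499112 36.41723437853666
0.12005023601723855 33.99675149742644
```

```bash
cat >> h.py <<'E'
TIPT=np.array([-.0775,0,.078]); LEAN=np.radians(37); AT=np.array([np.sin(LEAN),0,-np.cos(LEAN)])
def ball(y): # ball centre in world when contact; y = contact y
    cz=.158-.3072; r=.3102; s=y/.3072; c=np.sqrt(1-s*s)
    return RIG+RY*(r*s)+np.array([0,0,cz+r*c])
def target(y,dl,R,dz=0):
    return ball(y)-dl*(R@AT)-R@TIPT+np.array([0,0,dz])
E
python3 - <<'E'
from h import *
R=np.array(env.get_obs()['eef_rot'])
t=target(-.165,-.08,R);print(t,ball(-.165));todo(t)
print(target(-.165,.005,R),target(0,.005,R),target(.165,.005,R))
E
```

```text
[ 0.4898 -0.2051  0.2553] [ 0.6133 -0.1891  0.1125]
t 9.1 tcp [0.3543 0.1465 0.2505] z [-0.0131  0.0601 -0.9981] F [ 0.3088  0.051  -1.0024] open 0.1871241595479108 J6 16.290543182429168
yaw of y axis vs RY deg -0.32353716846783415
move cm (tool axes): [-11.4115 -35.8045  -2.7611]
[ 0.5399 -0.198   0.187 ] [ 0.5291 -0.0317  0.2356] [0.5183 0.1346 0.187 ]
```

>>> {"api": "send_rows", "payload": {"increments": [[0, -1.5, -0.8, 0], [-0.5, -3.2, -0.6, 0], [-1.0, -3.2, -0.4, 0], [-1.0, -3.2, -0.2, 0], [-1.0, -3.2, -0.2, 0], [-1.0, -3.2, -0.2, 0], [-1.2, -3.2, -0.2, 0], [-1.2, -3.2, -0.2, 0], [-1.2, -3.2, 0, 0], [-1.2, -3.2, 0, 0], [-1.2, -3.2, 0, 0], [-0.9, -2.3, 0, 0]]}}

```text
time_s: 10.1
tool_pos: [0.4908, -0.2073, 0.2553]
eef_rot: [[-0.998, -0.058, -0.012], [-0.058, 0.996, 0.062], [0.008, 0.062, -0.998]]
wrist_force: [-0.3, -0.0, -1.1]
opening: 0.19
```

>>> {"api": "send_rows", "payload": {"increments": [[0, 0, 0, 0], [0, 0, 0, 0], [0, 0, 0, 0]]}}

```text
time_s: 10.35
tool_pos: [0.4899, -0.2043, 0.2561]
eef_rot: [[-0.998, -0.059, -0.012], [-0.06, 0.996, 0.063], [0.009, 0.063, -0.998]]
wrist_force: [-1.3, -0.6, -0.4]
opening: 0.185
```

```bash
python3 - <<'E'
from h import *
R=np.array(env.get_obs()['eef_rot'])
t=target(-.165,-.08,R);todo(t);print(R)
a=snap('side','s8.png');b=snap('top','t8.png')
print('tip px expected',proj('side',env.get_obs()['tool_pos']+R@TIPT),proj('top',env.get_obs()['tool_pos']+R@TIPT))
E
```

```text
t 10.35 tcp [ 0.4899 -0.2043  0.2561] z [-0.0124  0.0626 -0.998 ] F [-1.2658 -0.5502 -0.4363] open 0.18503914362689639 J6 -27.800894659078004
yaw of y axis vs RY deg -0.33419274450874603
move cm (tool axes): [ 0.028  -0.1175  0.0884]
[[-0.9982 -0.059  -0.0124]
 [-0.0597  0.9963  0.0626]
 [ 0.0087  0.0632 -0.998 ]]
tip px expected [186.7525 140.5842] [368.3485 134.1623]
```

View pics/s8.png

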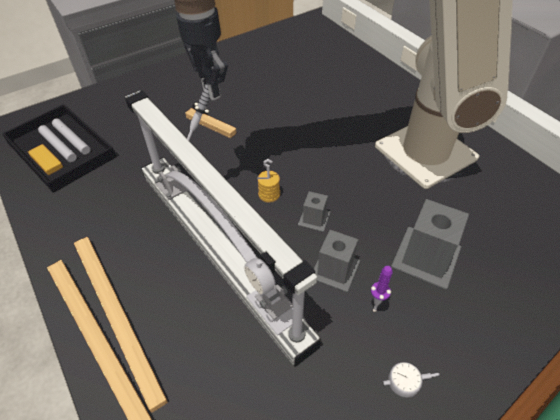

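View pics/t8.png

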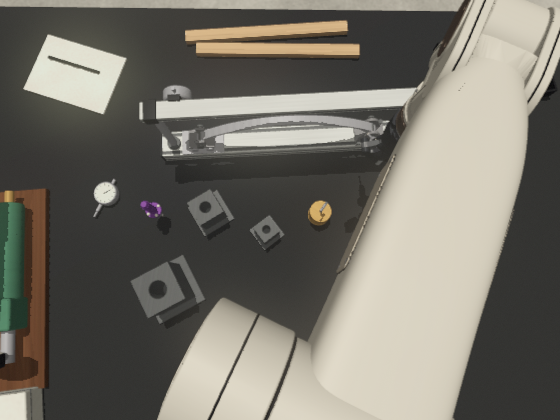

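```bash
python3 - <<'E'
import cv2
a=cv2.imread('pics/s8.png');cv2.imwrite('pics/c13.png',cv2.resize(a[60:180,140:260],None,fx=5,fy=5,interpolation=cv2.INTER_CUBIC))
a=cv2.imread('pics/t8.png');cv2.imwrite('pics/c14.png',cv2.resize(a[90:170,320:440],None,fx=5,fy=5,interpolation=cv2.INTER_CUBIC))
E
```

```text
(no output)
```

View pics/c13.png

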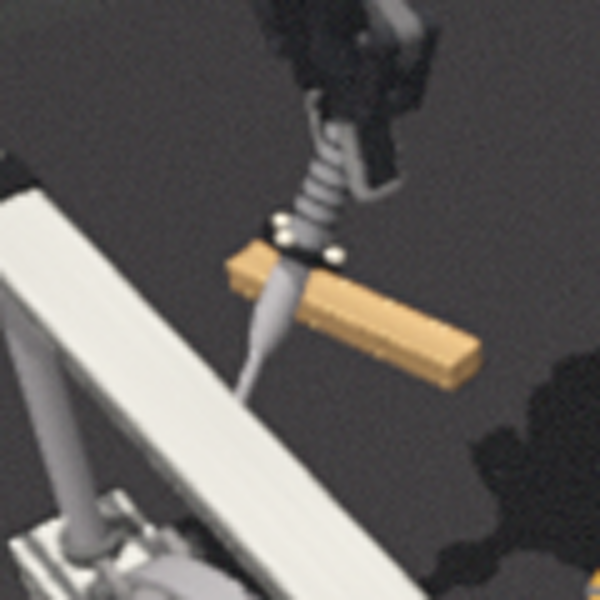

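View pics/c14.png

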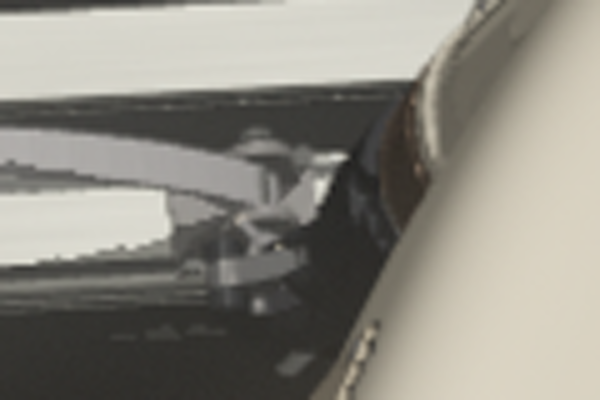

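```bash
python3 - <<'E'
from h import *
o=env.get_obs();R=o['eef_rot'];T=o['tool_pos']
a=cv2.imread('pics/c13.png');b=cv2.imread('pics/c14.png')
for s in(0,.027,.042,.072,.078,.1):
    P=T+R@(TIPT+AT*s);u=(proj('side',P)-[140,60]+.5)*5;v=(proj('top',P)-[320,90]+.5)*5;print(s,u,v)
    cv2.circle(a,tuple(int(x) for x in u),3,(0,0,255),-1);cv2.circle(b,tuple(int(x) for x in v),3,(0,0,255),-1)
cv2.imwrite('pics/c15.png',np.hstack([a[:400],b])[:, :].copy()[:, ::1]); cv2.imwrite('pics/c15.png',cv2.resize(np.hstack([a[100:500],b]),None,fx=.66,fy=.66))
E
```

```text
0 [236.0053 405.3473] [244.2446 222.9723]
0.027 [259.3411 349.3362] [261.4137 243.0936]
0.042 [272.5141 317.7181] [271.3533 254.7423]
0.072 [299.3197 253.3787] [292.1562 279.1223]
0.078 [304.7558 240.3309] [296.4724 284.1807]
0.1 [324.9069 191.9637] [312.7696 303.2802]
```

View pics/c15.png

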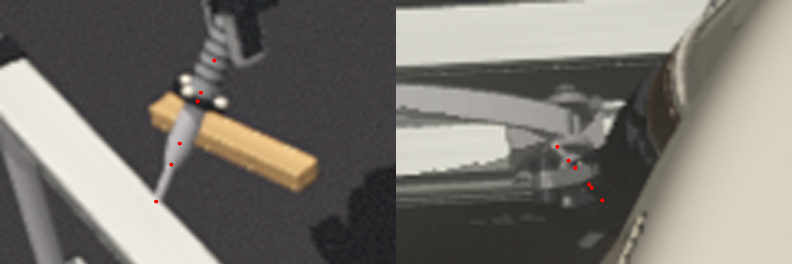

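>>> {"api": "send_rows", "payload": {"increments": [[-0.6, -0.1, 0.8, 0], [-0.9, 0, 1.2, 0], [-0.9, 0, 1.2, 0], [-0.9, 0, 1.2, 0], [-0.6, 0, 0.8, 0], [-0.3, 0, 0.4, 0], [0, 0, 0, 0], [0, 0, 0, 0]]}}

```text
time_s: 11.12
tool_pos: [0.532, -0.1998, 0.2006]
eef_rot: [[-0.998, -0.059, -0.011], [-0.06, 0.996, 0.061], [0.007, 0.062, -0.998]]
wrist_force: [-0.2, 0.3, -1.7]
opening: 0.188
```

```bash
python3 - <<'E'
from h import *
R=np.array(env.get_obs()['eef_rot'])
t=target(-.165,0.005,R);o=todo(t)[1]
a=snap('side','s9.png');b=snap('top','t9.png')
print(proj('side',o['tool_pos']+R@TIPT),proj('top',o['tool_pos']+R@TIPT))
cv2.imwrite('pics/c16.png',cv2.resize(np.hstack([a[80:200,130:250],b[70:190,330:450]])[:,:,::-1],None,fx=3.3,fy=3.3,interpolation=cv2.INTER_CUBIC))
E
```

```text
t 11.1167 tcp [ 0.532  -0.1998  0.2006] z [-0.0111  0.0613 -0.9981] F [-0.1721  0.2679 -1.7462] open 0.18820574802321471 J6 -25.67404788667079
yaw of y axis vs RY deg -0.3063375408837418
move cm (tool axes): [-0.7983  0.0424  1.3722]
[174.4496 168.223 ] [361.1309 124.4334]
```

View pics/c16.png

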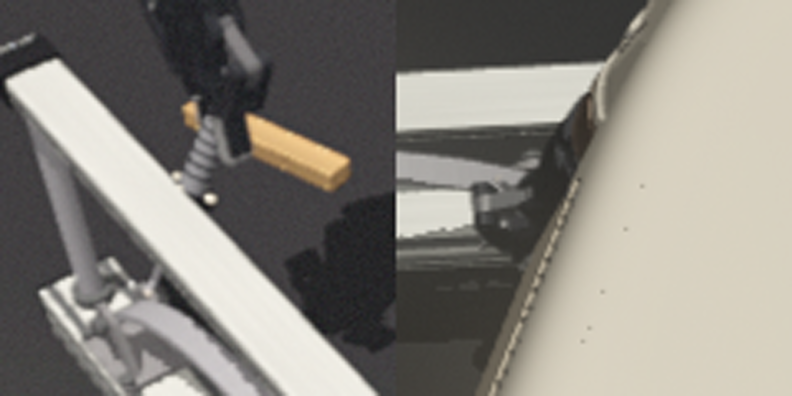

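The white tip shows under the rail at side px (174.8,168.8), against a predicted (174.4,168.2). Setting it down.

>>> {"api": "send_rows", "payload": {"increments": [[-0.3, 0.04, 0.4, 0], [-0.2, 0, 0.4, 0], [-0.15, 0, 0.27, 0], [-0.15, 0, 0.2, 0], [0, 0, 0, 0], [0, 0, 0, 0]]}}

```text
time_s: 11.72
tool_pos: [0.54, -0.1986, 0.1886]
eef_rot: [[-0.998, -0.059, -0.01], [-0.06, 0.996, 0.06], [0.006, 0.061, -0.998]]
wrist_force: [0.3, -1.3, 0.6]
opening: 0.186
```

```bash
python3 - <<'E'
from h import *
R=np.array(env.get_obs()['eef_rot'])
t=target(-.165,0.005,R);o=todo(t)[1]
a=snap('side','s10.png')
print(proj('side',ball(-.165)))
cv2.imwrite('pics/c17.png',cv2.resize(a[130:210,140:240,::-1],None,fx=7,fy=7,interpolation=cv2.INTER_CUBIC))
E
```

```text
t 11.7167 tcp [ 0.54   -0.1986  0.1886] z [-0.0096  0.0605 -0.9981] F [ 0.3133 -1.3016  0.6338] open 0.1856135670157763 J6 -25.229712152094045
yaw of y axis vs RY deg -0.33031320257701957
move cm (tool axes): [0.0272 0.0485 0.1825]
[173.5212 172.5754]
```

View pics/c17.png

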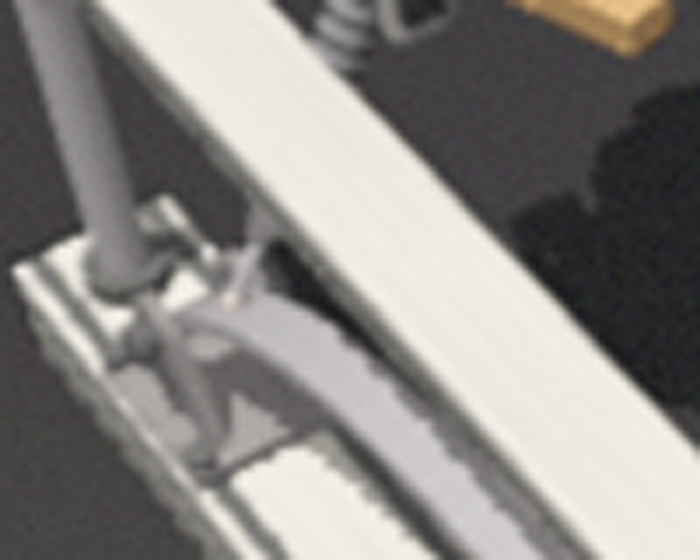

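The ball sits on the arch just inside the pinned bearing (side px (173,172), expected (173.5,172.6)). The force rose by about 1.8 N vertically, which fits about 3.5 to 4 mm of plunger travel. Next I'll work out the stroke.

```bash
cat > plan.py <<'E'
from h import *
import sys
y0,dy,n,dl=[float(v) for v in sys.argv[1:5]]
o=env.get_obs();R=np.array(o['eef_rot']);T=o['tool_pos']
# now-estimate: contact y and depth from measured pose
P=T+R@TIPT;A=R@AT
cz=.158-.3072
C=RIG+[0,0,cz]
# depth l: |(P+lA-C) in yz| = .3102
from scipy.optimize import brentq
def f(l):
    q=P+l*A-C;return np.hypot(q@RY,q[2])-.3102
l=brentq(f,-.02,.03);q=P+l*A-C
print('t',o['time_s'],'now depth mm',l*1e3,'contact y mm',q@RY*.3072/.3102*1e3,'lateral mm',q@RX*1e3,'F',o['wrist_force'],'F.a',np.array(o['wrist_force'])@A,'tilt z',R[:,2])
prev=T
for i in range(int(n)):
    t=target(y0+dy*(i+1),dl,R);print(i,round(y0+dy*(i+1),4),R.T@(t-prev)*100);prev=t
E
python3 plan.py -.165 .008 12 .005
```

```text
t 11.7667 now depth mm 2.312528285712695 contact y mm -165.4150602448166 lateral mm 1.845983844359753 F [-0.0123 -0.6076 -0.3868] F.a -0.25125348650943524 tilt z [-0.0096  0.0606 -0.9981]
0 -0.157 [ 0.0305  0.8791 -0.2554]
1 -0.149 [ 0.0071  0.8346 -0.4138]
2 -0.141 [ 0.0069  0.8327 -0.3824]
3 -0.133 [ 0.0067  0.8309 -0.3525]
4 -0.125 [ 0.0065  0.8291 -0.3238]
5 -0.117 [ 0.0064  0.8274 -0.2962]
6 -0.109 [ 0.0062  0.8258 -0.2696]
7 -0.101 [ 0.0061  0.8242 -0.2439]
8 -0.093 [ 0.0059  0.8227 -0.219 ]
9 -0.085 [ 0.0058  0.8212 -0.1947]
10 -0.077 [ 0.0056  0.8198 -0.1711]
11 -0.069 [ 0.0055  0.8184 -0.1479]
```

>>> {"api": "send_rows", "payload": {"increments": [[0.02, 0.04, 0.19, 0], [0.01, 0.42, -0.22, 0], [0.01, 0.84, -0.43, 0], [0.01, 0.83, -0.4, 0], [0.01, 0.83, -0.37, 0], [0.01, 0.83, -0.34, 0], [0.01, 0.83, -0.31, 0], [0.01, 0.83, -0.28, 0], [0, 0.82, -0.26, 0], [0.01, 0.82, -0.23, 0], [0, 0.82, -0.21, 0], [0.01, 0.82, -0.18, 0]]}}

```text
time_s: 12.77
tool_pos: [0.534, -0.1122, 0.2246]
eef_rot: [[-0.998, -0.06, -0.009], [-0.06, 0.996, 0.061], [0.006, 0.062, -0.998]]
wrist_force: [0.6, -3.1, 0.5]
opening: 0.188
```

```bash
python3 plan.py -.081 .008 12 .005; python3 - <<'E'
from h import *
a=snap('side','s11.png');b=snap('top','t11.png')
cv2.imwrite('pics/c18.png',cv2.resize(np.hstack([a[130:230,160:260],b[70:170,280:380]])[:,:,::-1],None,fx=4,fy=4,interpolation=cv2.INTER_CUBIC))
E
```

```text
t 12.7667 now depth mm 5.077744453531921 contact y mm -79.8211817626901 lateral mm -0.1283091047288135 F [ 0.5858 -3.1499  0.5131] F.a 0.3312452953454699 tilt z [-0.0093  0.0613 -0.9981]
0 -0.073 [-0.0038  0.6984 -0.1403]
1 -0.065 [ 0.005   0.8178 -0.1359]
2 -0.057 [ 0.0049  0.8164 -0.1135]
3 -0.049 [ 0.0048  0.815  -0.0913]
4 -0.041 [ 0.0047  0.8136 -0.0695]
5 -0.033 [ 0.0045  0.8123 -0.0479]
6 -0.025 [ 0.0044  0.811  -0.0265]
7 -0.017 [ 0.0043  0.8097 -0.0053]
8 -0.009 [0.0042 0.8084 0.0158]
9 -0.001 [0.0041 0.8071 0.0368]
10 0.007 [0.0039 0.8058 0.0578]
11 0.015 [0.0038 0.8045 0.0788]
```

View pics/c18.png

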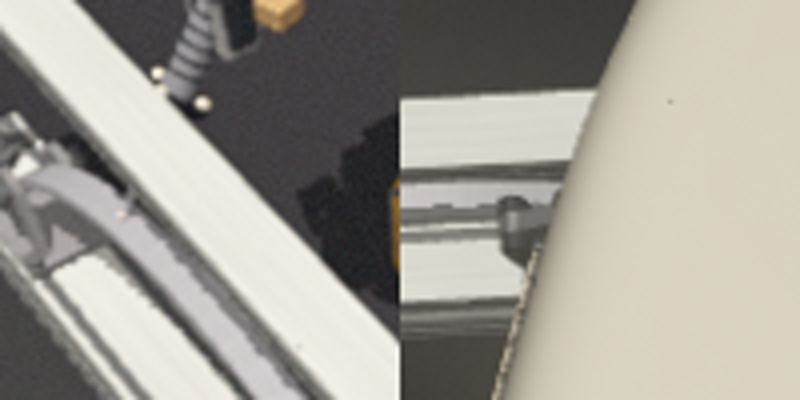

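```bash
python3 - <<'E'
from h import *
print(proj('side',ball(-.080)))
for l in(-.01,.01): print(proj('side',ball(-.08)-[0,0,.003]+RX*l))
a=cv2.imread('pics/s11.png');cv2.imwrite('pics/c19.png',cv2.resize(a[160:210,165:225],None,fx=11,fy=11,interpolation=cv2.INTER_CUBIC))
E
```

```text
[190.3585 183.3277]
[194.8258 182.1619]
[186.3227 186.5186]
```

View pics/c19.png

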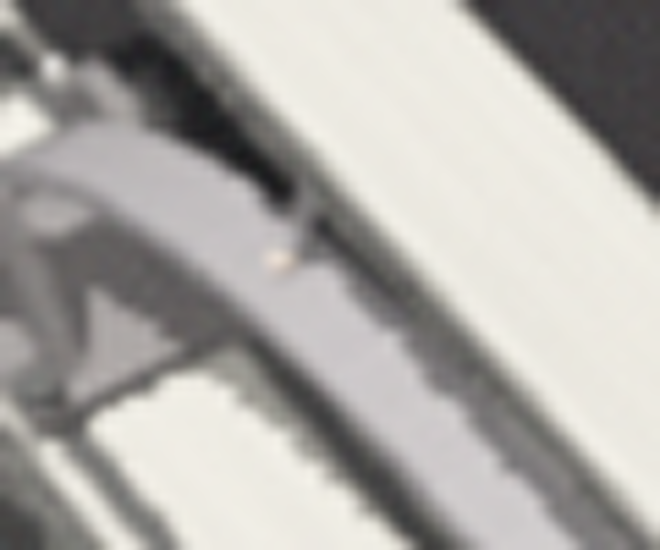

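The ball is on the middle of the rib at side px (190,183), exactly as predicted. Continuing the stroke.

>>> {"api": "send_rows", "payload": {"increments": [[0, 0.75, -0.14, 0], [0.01, 0.82, -0.14, 0], [0, 0.82, -0.11, 0], [0.01, 0.81, -0.09, 0], [0, 0.81, -0.07, 0], [0.01, 0.81, -0.05, 0], [0, 0.81, -0.03, 0], [0, 0.81, 0, 0], [0.01, 0.81, 0.02, 0], [0, 0.81, 0.04, 0], [0.01, 0.81, 0.06, 0], [0, 0.8, 0.08, 0]]}}

```text
time_s: 13.87
tool_pos: [0.5276, -0.0161, 0.2344]
eef_rot: [[-0.998, -0.06, -0.01], [-0.06, 0.996, 0.062], [0.006, 0.062, -0.998]]
wrist_force: [-0.5, -0.4, -0.2]
opening: 0.19
```

```bash
python3 plan.py .015 .008 12 .005; python3 - <<'E'
from h import *
a=snap('side','s12.png')
print(proj('side',ball(.015)))
cv2.imwrite('pics/c20.png',cv2.resize(a[180:260,170:270,::-1],None,fx=7,fy=7,interpolation=cv2.INTER_CUBIC))
E
```

```text
t 13.8667 now depth mm 5.67906060782039 contact y mm 15.636708694302508 lateral mm -0.6685706481762984 F [-0.4755 -0.4051 -0.1551] F.a 0.19223594765096136 tilt z [-0.0099  0.0616 -0.998 ]
0 0.023 [-0.0227  0.7395  0.0383]
1 0.031 [0.0035 0.8018 0.1214]
2 0.039 [0.0034 0.8005 0.1427]
3 0.047 [0.0032 0.7991 0.1642]
4 0.055 [0.0031 0.7978 0.186 ]
5 0.063 [0.0029 0.7964 0.208 ]
6 0.071 [0.0028 0.795  0.2304]
7 0.079 [0.0027 0.7936 0.2532]
8 0.087 [0.0025 0.7922 0.2765]
9 0.095 [0.0024 0.7907 0.3003]
10 0.103 [0.0022 0.7892 0.3247]
11 0.111 [0.0021 0.7876 0.3498]
[214.6503 208.5695]
```

View pics/c20.png

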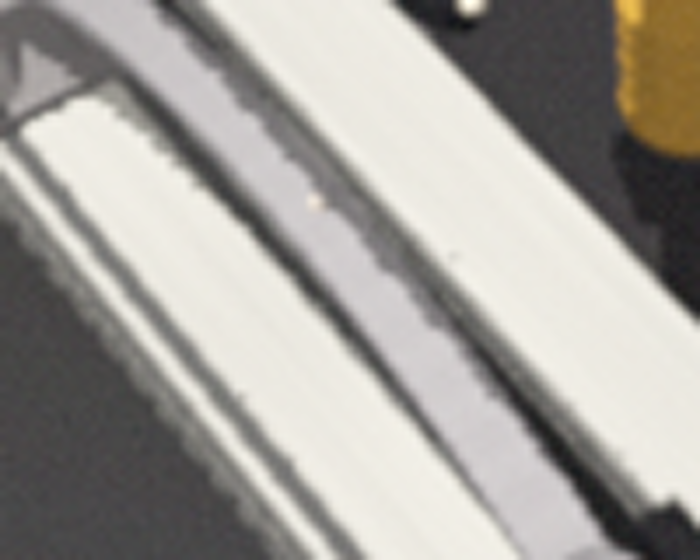

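The ball is at (214.4,208.4), just past the crown and on prediction (214.7,208.6). Continuing.

>>> {"api": "send_rows", "payload": {"increments": [[-0.01, 0.76, 0.06, 0], [0, 0.8, 0.12, 0], [0, 0.8, 0.14, 0], [0.01, 0.8, 0.16, 0], [0, 0.8, 0.19, 0], [0, 0.8, 0.21, 0], [0.01, 0.8, 0.23, 0], [0, 0.79, 0.25, 0], [0, 0.79, 0.28, 0], [0.01, 0.79, 0.3, 0], [0, 0.79, 0.32, 0], [0, 0.79, 0.35, 0]]}}

```text
time_s: 14.92
tool_pos: [0.5215, 0.08, 0.2139]
eef_rot: [[-0.998, -0.059, -0.01], [-0.06, 0.996, 0.061], [0.006, 0.062, -0.998]]
wrist_force: [-0.4, -1.5, 0.4]
opening: 0.189
```

```bash
python3 plan.py .111 .008 7 .005; python3 - <<'E'
from h import *
a=snap('side','s13.png')
print(proj('side',ball(.111)))
cv2.imwrite('pics/c21.png',cv2.resize(a[210:310,190:310,::-1],None,fx=6,fy=6,interpolation=cv2.INTER_CUBIC))
E
```

```text
t 14.9167 now depth mm 5.714603484537827 contact y mm 110.88732538643094 lateral mm -0.5705078035595754 F [-0.4481 -1.4717  0.4324] F.a 0.7366738005718603 tilt z [-0.01    0.061  -0.9981]
0 0.119 [-0.0119  0.7976  0.3229]
1 0.127 [0.0019 0.7845 0.4021]
2 0.135 [0.0017 0.7828 0.4299]
3 0.143 [0.0015 0.781  0.4589]
4 0.151 [0.0013 0.7792 0.4892]
5 0.159 [0.0011 0.7772 0.521 ]
6 0.167 [0.0009 0.7752 0.5545]
[243.8635 247.6819]
```

View pics/c21.png

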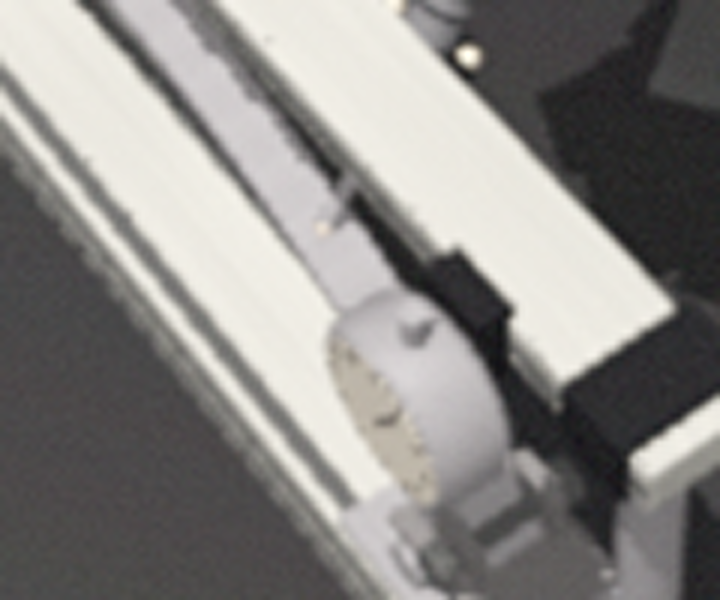

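>>> {"api": "send_rows", "payload": {"increments": [[-0.01, 0.79, 0.35, 0], [0, 0.78, 0.4, 0], [0, 0.78, 0.43, 0], [0, 0.78, 0.46, 0], [0, 0.78, 0.49, 0], [0, 0.78, 0.52, 0], [0, 0.58, 0.41, 0], [0, 0, 0, 0], [0, 0, 0, 0]]}}

```text
time_s: 15.72
tool_pos: [0.5177, 0.1351, 0.1865]
eef_rot: [[-0.998, -0.061, -0.011], [-0.062, 0.996, 0.063], [0.007, 0.064, -0.998]]
wrist_force: [-0.5, 3.0, 0.5]
opening: 0.186
```

```bash
python3 plan.py .165 .008 1 .005; python3 - <<'E'
from h import *
a=snap('side','s14.png')
print(proj('side',ball(.165)))
cv2.imwrite('pics/c22.png',cv2.resize(a[210:310,190:310,::-1],None,fx=6,fy=6,interpolation=cv2.INTER_CUBIC))
E
```

```text
t 15.7167 now depth mm 4.636625637089599 contact y mm 166.0012826277586 lateral mm -0.13895077547505783 F [-0.5118  3.0039  0.465 ] F.a 0.4112955115966926 tilt z [-0.0113  0.0634 -0.9979]
0 0.173 [-0.0371  0.6754  0.5408]
[261.7046 275.8125]
```

View pics/c22.png

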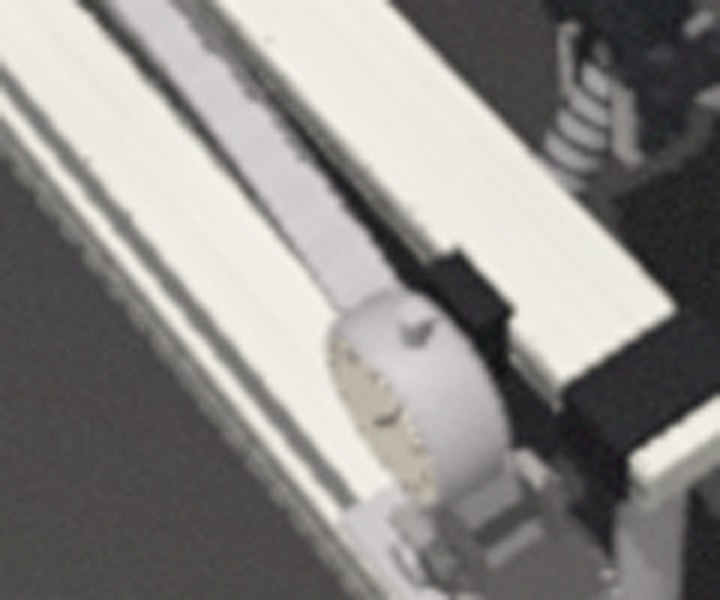

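Stroke finished at contact y = +166 mm. The gauge hides the ball there, but the measured pose gives about 4.6 mm of press. Withdrawing along the probe's axis.

>>> {"api": "send_rows", "payload": {"increments": [[0.3, 0, -0.4, 0], [0.6, 0, -0.8, 0], [0.9, 0, -1.2, 0], [0.9, 0, -1.2, 0], [0.9, 0, -1.2, 0], [0.9, 0, -1.2, 0], [0.9, 0, -1.2, 0], [0.6, 0, -0.8, 0], [0, 0, 0, 0], [0, 0, 0, 0]]}}

```text
time_s: 16.6
tool_pos: [0.4593, 0.125, 0.2681]
eef_rot: [[-0.998, -0.059, -0.007], [-0.06, 0.996, 0.061], [0.004, 0.062, -0.998]]
wrist_force: [0.2, -0.5, -1.9]
opening: 0.185
```

```bash
python3 - <<'E'
from h import *
o=env.get_obs();R=np.array(o['eef_rot'])
todo(STAND+[0,0,.03]-R@TIPT)
a=snap('side','s15.png')
print(proj('side',o['tool_pos']+R@TIPT))
cv2.imwrite('pics/s15.png',a[:,:,::-1])
cv2.imwrite('pics/c23.png',cv2.resize(a[140:290,230:380,::-1],None,fx=4,fy=4,interpolation=cv2.INTER_CUBIC))
E
```

```text
t 16.6 tcp [0.4593 0.125  0.2681] z [-0.0075  0.0613 -0.9981] F [ 0.1582 -0.5086 -1.8914] open 0.18535468781682807 J6 9.578854611683141
yaw of y axis vs RY deg -0.3175404349292844
move cm (tool axes): [11.2525  2.4479  7.2017]
[284.1917 233.5294]
```

View pics/c23.png

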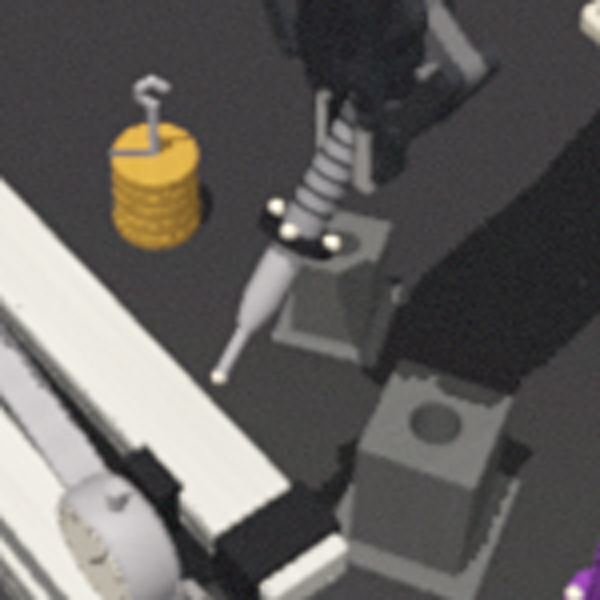

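The tip is at (284.2,233.7), as predicted, so the probe did not shift in the grip. Carrying it over the bore.

>>> {"api": "send_rows", "payload": {"increments": [[0.8, 0.2, 0.2, 0], [1.6, 0.4, 0.8, 0], [2.0, 0.4, 1.0, 0], [2.0, 0.5, 1.2, 0], [2.0, 0.5, 1.2, 0], [1.6, 0.3, 1.2, 0], [0.8, 0.1, 1.2, 0], [0, 0, 0.4, 0], [0, 0, 0, 0], [0, 0, 0, 0]]}}

```text
time_s: 17.48
tool_pos: [0.3497, 0.147, 0.1973]
eef_rot: [[-0.998, -0.059, -0.01], [-0.06, 0.996, 0.061], [0.006, 0.061, -0.998]]
wrist_force: [0.4, -0.1, -1.9]
opening: 0.187
```

```bash
python3 - <<'E'
from h import *
o=env.get_obs();R=np.array(o['eef_rot'])
todo(STAND+RX*.004+[0,0,-.015]-R@TIPT)
a=snap('side','s16.png')
print(proj('side',o['tool_pos']+R@TIPT),proj('side',STAND))
cv2.imwrite('pics/c24.png',cv2.resize(a[170:290,280:400,::-1],None,fx=5,fy=5,interpolation=cv2.INTER_CUBIC))
E
```

```text
t 17.4833 tcp [0.3497 0.147  0.1973] z [-0.0098  0.0608 -0.9981] F [ 0.3897 -0.0758 -1.9149] open 0.1873522671838814 J6 16.626908282445864
yaw of y axis vs RY deg -0.32155844188844374
move cm (tool axes): [ 0.0238 -0.2243  4.3944]
[337.8438 237.8446] [338.3734 245.5604]
```

View pics/c24.png

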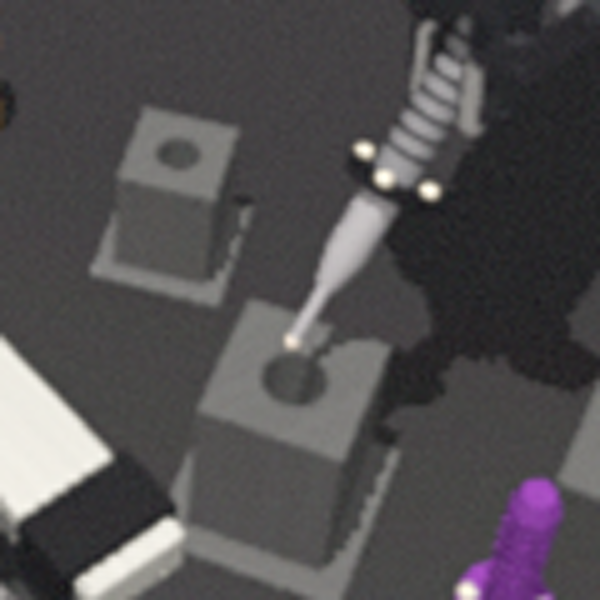

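Tip at crop (290,342), over the bore at (293,380). Inserting it 15 mm while leaned.

>>> {"api": "send_rows", "payload": {"increments": [[0, -0.2, 1, 0], [0, 0, 1.2, 0], [0, 0, 1.2, 0], [0, 0, 1.0, 0], [0, 0, 0, 0], [0, 0, 0, 0]]}}

```text
time_s: 18.03
tool_pos: [0.3496, 0.1475, 0.1535]
eef_rot: [[-0.998, -0.059, -0.01], [-0.059, 0.996, 0.061], [0.006, 0.061, -0.998]]
wrist_force: [-0.0, 1.0, -1.3]
opening: 0.185
```

```bash
python3 - <<'E'
from h import *
o=env.get_obs();R=np.array(o['eef_rot'])
todo(STAND+RX*.004+[0,0,-.015]-R@TIPT)
a=snap('side','s17.png')
cv2.imwrite('pics/c25.png',cv2.resize(a[170:290,280:400,::-1],None,fx=5,fy=5,interpolation=cv2.INTER_CUBIC))
E
```

```text
t 18.0333 tcp [0.3496 0.1475 0.1535] z [-0.01    0.0609 -0.9981] F [-0.0289  1.0417 -1.3239] open 0.18531670506804396 J6 16.742068040249663
yaw of y axis vs RY deg -0.35252480014208626
move cm (tool axes): [ 0.0365 -0.0099  0.0192]
```

View pics/c25.png

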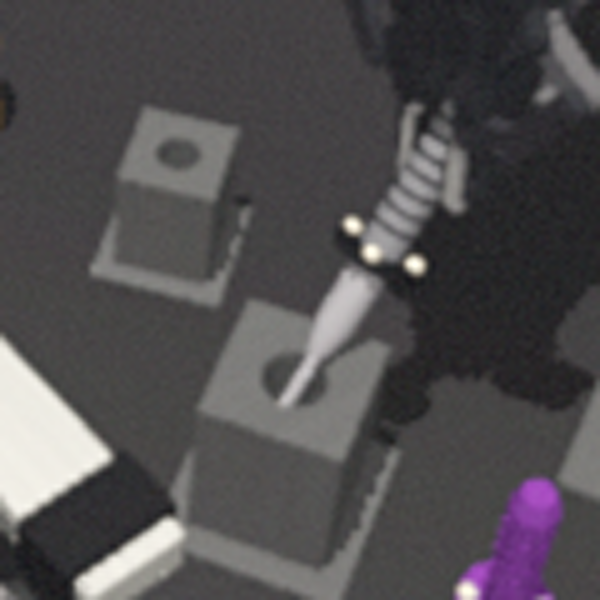

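>>> {"api": "send_rows", "payload": {"increments": [[0, 0, 0, 0], [0, 0, 0, 0], [-0.6, 0, -0.1, 0], [-0.6, 0, -0.25, 0], [-0.65, 0, -0.25, 0], [-0.65, 0, -0.1, 0], [-0.65, 0, -0.1, 0], [-0.65, 0, 0, 0], [0, 0, 0, 0], [0, 0, 0, 0]], "newtons": 20}}

```text
time_s: 18.92
tool_pos: [0.3866, 0.1492, 0.1606]
eef_rot: [[-0.998, -0.059, -0.012], [-0.06, 0.996, 0.061], [0.008, 0.061, -0.998]]
wrist_force: [-3.2, -0.6, -2.4]
opening: 0.186
```

```bash
python3 - <<'E'
from h import *
o=env.get_obs();R=np.array(o['eef_rot'])
todo(STAND+[0,0,.05]+.019*R[:,2])
a=snap('side','s18.png')
cv2.imwrite('pics/c26.png',cv2.resize(a[170:290,280:400,::-1],None,fx=5,fy=5,interpolation=cv2.INTER_CUBIC))
E
```

```text
t 18.9167 tcp [0.3866 0.1492 0.1606] z [-0.0118  0.0605 -0.9981] F [-3.1887 -0.5883 -2.4359] open 0.18575991332726183 J6 15.14964842146289
yaw of y axis vs RY deg -0.33599073334546037
move cm (tool axes): [-3.5714  0.3926  3.9577]
```

View pics/c26.png

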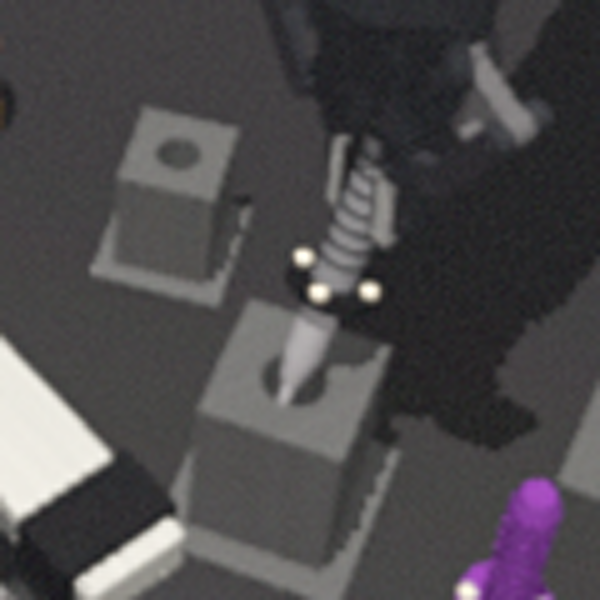

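It is straightening, now about 20 degrees. Continuing.

>>> {"api": "send_rows", "payload": {"increments": [[-0.6, 0.1, 0, 0], [-0.6, 0.1, 0.05, 0], [-0.6, 0.1, 0.1, 0], [-0.6, 0.05, 0.1, 0], [-0.6, 0, 0.2, 0], [-0.5, 0, 0.3, 0], [-0.3, 0, 0.3, 0], [0, 0, 0, 0], [0, 0, 0, 0]]}}

```text
time_s: 19.72
tool_pos: [0.4235, 0.1548, 0.1493]
eef_rot: [[-0.998, -0.059, -0.013], [-0.059, 0.997, 0.059], [0.01, 0.059, -0.998]]
wrist_force: [-4.5, -3.8, -4.3]
opening: 0.187
```

```bash
python3 - <<'E'
from h import *
o=env.get_obs();R=np.array(o['eef_rot'])
todo(STAND+[0,0,.05]+.019*R[:,2])
a=snap('side','s19.png')
cv2.imwrite('pics/c27.png',cv2.resize(a[170:290,280:400,::-1],None,fx=5,fy=5,interpolation=cv2.INTER_CUBIC))
E
```

```text
t 19.7167 tcp [0.4235 0.1548 0.1493] z [-0.0132  0.0587 -0.9982] F [-4.5285 -3.7915 -4.3367] open 0.18660186782908073 J6 14.393444628598559
yaw of y axis vs RY deg -0.35487001460201084
move cm (tool axes): [0.1549 0.1201 2.8439]
```

View pics/c27.png

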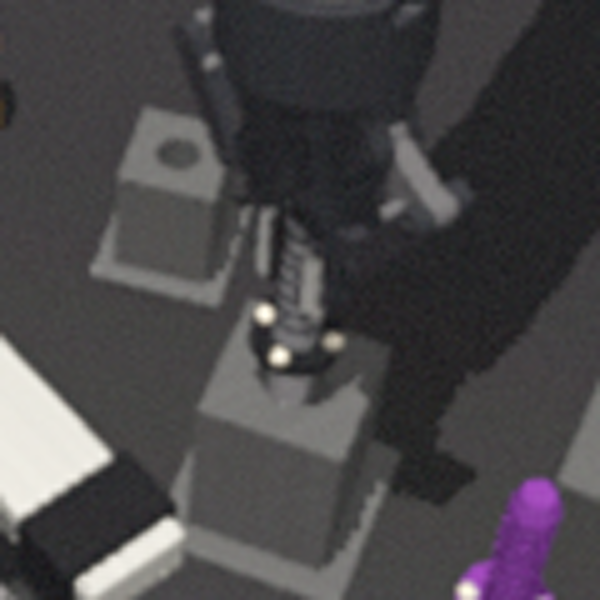

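>>> {"api": "send_rows", "payload": {"increments": [[0, 0.1, 0.3, 0], [0, 0, 0.4, 0], [0, 0, 0.5, 0], [0, 0, 0.5, 0], [0, 0, 0.4, 0], [0, 0, 0, 0], [0, 0, 0, 0]]}}

```text
time_s: 20.35
tool_pos: [0.4227, 0.1565, 0.1282]
eef_rot: [[-0.998, -0.058, -0.014], [-0.059, 0.997, 0.057], [0.01, 0.058, -0.998]]
wrist_force: [-5.6, -4.2, -3.7]
opening: 0.186
```

```bash
python3 - <<'E'
from h import *
o=env.get_obs();R=np.array(o['eef_rot'])
todo(STAND+[0,0,.05]+.019*R[:,2])
a=snap('side','s20.png')
cv2.imwrite('pics/c28.png',cv2.resize(a[170:290,280:400,::-1],None,fx=5,fy=5,interpolation=cv2.INTER_CUBIC))
E
```

```text
t 20.35 tcp [0.4227 0.1565 0.1282] z [-0.0139  0.0573 -0.9983] F [-5.5862 -4.2146 -3.6538] open 0.18640302425797073 J6 14.679671466430898
yaw of y axis vs RY deg -0.36709817001118744
move cm (tool axes): [0.1051 0.0745 0.7205]
```

View pics/c28.png

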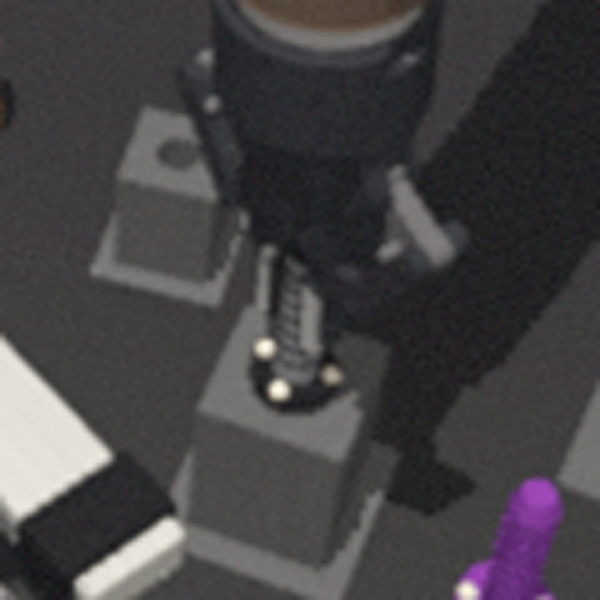

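>>> {"api": "send_rows", "payload": {"increments": [[0.1, 0.05, 0.2, 0], [0, 0, 0.2, 0], [0, 0, 0, 0], [0, 0, 0, 0]]}}

```text
time_s: 20.73
tool_pos: [0.4223, 0.1569, 0.1248]
eef_rot: [[-0.998, -0.058, -0.012], [-0.059, 0.997, 0.057], [0.009, 0.057, -0.998]]
wrist_force: [-4.3, -5.8, -0.7]
opening: 0.188
```

```bash
python3 - <<'E'
from h import *
o=env.get_obs();R=np.array(o['eef_rot'])
todo(STAND+[0,0,.05]+.019*R[:,2])
a=snap('side','s21.png')
cv2.imwrite('pics/c29.png',cv2.resize(a[190:270,300:380,::-1],None,fx=7,fy=7,interpolation=cv2.INTER_CUBIC))
E
```

```text
t 20.7333 tcp [0.4223 0.1569 0.1248] z [-0.0123  0.0567 -0.9983] F [-4.2866 -5.8047 -0.6744] open 0.18822559965173327 J6 14.80395143824934
yaw of y axis vs RY deg -0.37614036319108507
move cm (tool axes): [0.0658 0.0487 0.3855]
```

View pics/c29.png

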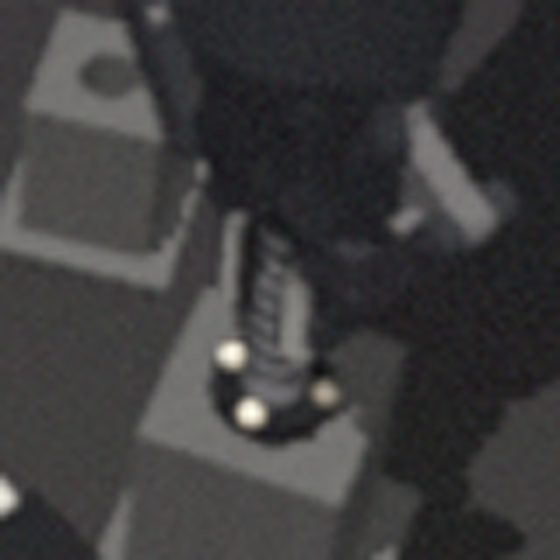

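The flange is down on the stand top to within a couple of millimetres. Releasing gently.

>>> {"api": "send_rows", "payload": {"increments": [[0, 0, 0, 0], [0, 0, 0, 0], [0, 0, 0, 0], [0, 0, 0, 0], [0, 0, 0, 0]], "fingers": 30}}

```text
time_s: 21.2
tool_pos: [0.4244, 0.1592, 0.1263]
eef_rot: [[-0.998, -0.06, -0.007], [-0.06, 0.996, 0.062], [0.004, 0.062, -0.998]]
wrist_force: [0.2, 0.2, -0.2]
opening: 0.299
```

>>> {"api": "send_rows", "payload": {"increments": [[0, 0, 0, 0], [0, 0, 0, 0], [0, 0, 0, 0], [0, 0, 0, 0], [0, 0, 0, 0], [0, 0, 0, 0]], "fingers": 50}}

```text
time_s: 21.7
tool_pos: [0.4232, 0.1587, 0.1257]
eef_rot: [[-0.998, -0.059, -0.01], [-0.06, 0.996, 0.061], [0.006, 0.061, -0.998]]
wrist_force: [-0.9, -1.3, 0.1]
opening: 0.498
```

```bash
python3 - <<'E'
from h import *
o=env.get_obs();R=np.array(o['eef_rot'])
todo(STAND+[0,0,.05]+.019*R[:,2])
a=snap('side','s22.png')
cv2.imwrite('pics/c30.png',cv2.resize(a[190:270,300:380,::-1],None,fx=7,fy=7,interpolation=cv2.INTER_CUBIC))
E
```

```text
t 21.7 tcp [0.4232 0.1587 0.1257] z [-0.0099  0.061  -0.9981] F [-0.8863 -1.3314  0.0808] open 0.4975359104917109 J6 14.812770984173625
yaw of y axis vs RY deg -0.320722912003865
move cm (tool axes): [ 0.1658 -0.1246  0.4618]
```

View pics/c30.png

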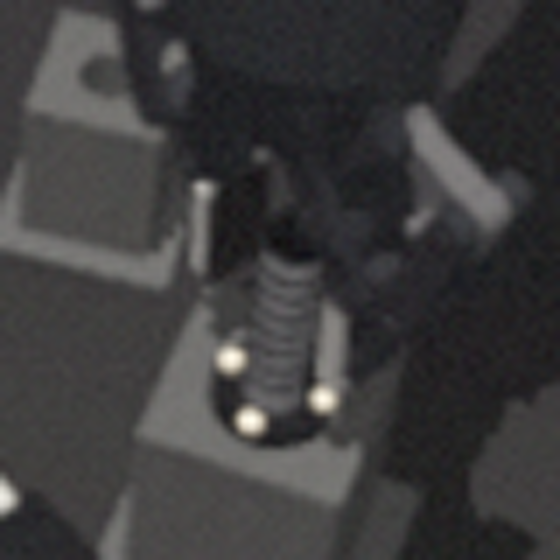

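Seated upright and released. Retreating vertically.

>>> {"api": "send_rows", "payload": {"increments": [[0, 0.05, -0.8, 0], [0, 0.1, -1.6, 0], [0, 0.12, -2, 0], [0, 0.12, -2, 0], [0, 0.12, -2, 0], [0, 0.12, -2, 0], [0, 0.1, -1.6, 0], [2, 0, -1.0, 0], [3, 0, 0, 0], [3, 0, 0, 0], [0, -2, 0, 0], [0, -3, 0, 0]]}}

```text
time_s: 22.75
tool_pos: [0.3461, 0.1044, 0.2544]
eef_rot: [[-0.998, -0.065, -0.008], [-0.065, 0.996, 0.062], [0.004, 0.062, -0.998]]
wrist_force: [1.3, -1.7, 0.1]
opening: 0.501
```

>>> {"api": "send_rows", "payload": {"increments": [[0, -3, 0, 0], [0, -3, 0, 0], [0, -3.5, 0, 0], [0, -3.5, 0, 0], [0, -3.5, 0, 0], [0, -3.5, 0, 0], [0, -3, 0, 0], [0, 0, 0, 0], [0, 0, 0, 0], [0, 0, 0, 0], [0, 0, 0, 0]]}}

```text
time_s: 23.67
tool_pos: [0.3608, -0.1248, 0.2395]
eef_rot: [[-0.998, -0.061, -0.01], [-0.061, 0.996, 0.061], [0.006, 0.062, -0.998]]
wrist_force: [0.6, 0.1, -0.2]
opening: 0.501
```

```bash
python3 - <<'E'
from h import *
todo([0.3,0,.25])
a=snap('side','s23.png');b=snap('top','t23.png')
t0=cv2.imread('pics/top0.png');s0=cv2.imread('pics/side0.png')
cv2.imwrite('pics/c31.png',np.hstack([cv2.resize(b[165:245,120:220,::-1],None,fx=3.9,fy=3.9,interpolation=cv2.INTER_CUBIC),cv2.resize(a[190:270,300:400,::-1],None,fx=3.9,fy=3.9,interpolation=cv2.INTER_CUBIC)]))
d=np.abs(a[:,:,::-1].astype(int)-s0).max(2);cv2.imwrite('pics/d.png',(np.clip(d*3,0,255)).astype(np.uint8))
E
```

```text
t 23.6667 tcp [ 0.3608 -0.1248  0.2395] z [-0.0097  0.0612 -0.9981] F [ 0.609   0.1429 -0.2285] open 0.5014487735008762 J6 -25.055582822243952
yaw of y axis vs RY deg -0.24453383925660083
move cm (tool axes): [ 5.3089 12.8688 -0.2236]
```

View pics/c31.png

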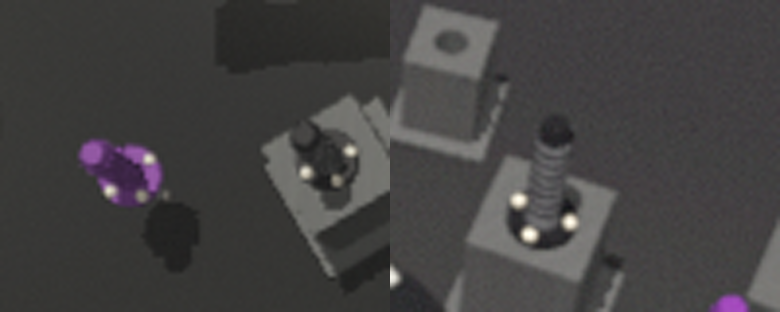

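View pics/s23.png

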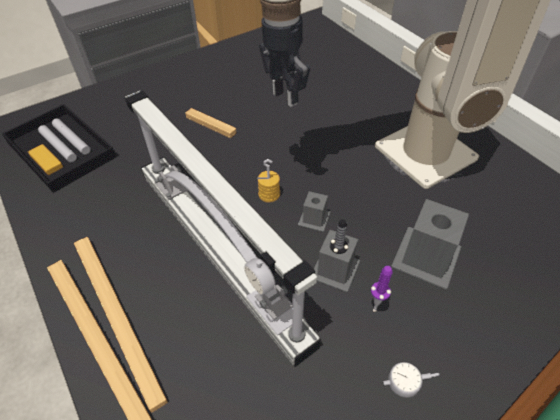

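View pics/d.png

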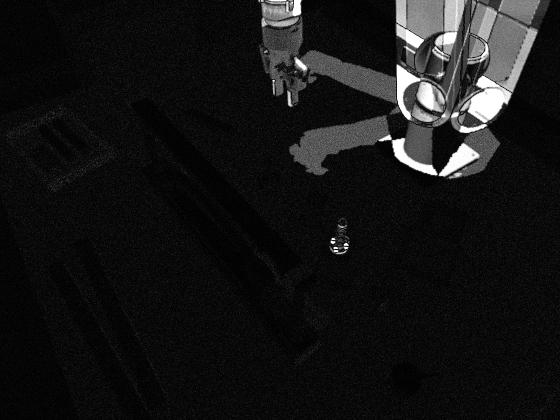

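The probe stands upright in the middle stand, with its flange on the top face. The difference picture shows only the arm, its shadow and a tiny shift of the probe at (340,240); nothing else has moved. Handing in.

```bash
python3 -c "
from h import *
print(env.finish_job())"
```

```text
the job is handed in; nothing more can be done
None
```

The arch top is traced and the probe is back in the middle stand, released. I handed in at about 23.7 s; no verdict was reported.

**What I did:**
- **Leaning the probe:** the tool could only turn about its own axis. I gripped the probe lightly, levered it to about 37° against the rim of its bore, then gripped hard.
- **The stroke:** I drew it in one go from y = −165 mm at the pinned bearing, over the crown, to y = +166 mm at the roller bearing.
- **Putting it back:** I straightened the probe against the bore, lowered it and let go.

**What the checks showed:**
- **Ball position:** in the side camera it matched the prediction to within a pixel at the start, before the crown, just past it and at y = 111 mm. At the end of the stroke the clamped gauge hid it.
- **Plunger press:** this comes from the measured arm pose. It was about 2.3 mm at touchdown (force and commanded pose suggested 3.5–4 mm), then 4.6–5.7 mm at the four stops from y = −80 mm to the end, out of 10 mm.
- **Final state:** the probe stands upright with its flange on the stand. A before/after difference of the side view shows no movement of the bystanders or the rig.

**What disagreed or went less cleanly:**
- **Wrist force:** it was too noisy (about ±1 N) to confirm the press depth on its own. Sideways readings reached about 3 N during the stroke.
- **Tool tilt:** early on, the last joint hit its range limit and left the tool tilted about 3.5°. I allowed for this in every later move.
- **Re-insertion:** sideways force reached about 6 N while straightening the probe in the bore, and dropped away when I let go.

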